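# Get the mate water heating: clear the gourd, shut the kettle, set five clicks, switch on

### The arm

A 6-joint arm with a two-finger parallel gripper is mounted at the origin on the work surface. World frame = base frame: x ahead of the robot, y to its left, z up, the work surface at z = 0. Lengths are in m, angles in rad, forces in N, time in s.
With the tool pointing down it reaches from about 0.3 to 0.75 m from the base axis. Payload 8.5 kg.
Tool frame: the origin (TCP) lies on the centre line of the jaws, within the pads' length; the fingertips stand 25 mm ahead of it and the grasp point (between the pads) lies 6 mm ahead of it; x points along the fingers, y is the direction in which the jaws open and shut, and the axes are right-handed (so a half turn about x gives the same grasp; the last joint's range is limited). The gripper opens to 88 mm and grips with 3 to 60 N. Pads are 18 mm wide; open, the fingers measure 123 mm over their backs; the gripper's body (75 mm by 187 mm) begins 45 mm behind the grasp point.
Start: joints at [-1.452, 0.381, 1.297, -0, 1.464, -0.215], TCP at [0.18, -0.52, 0.264] pointing down, gripper open.
Joint ranges: [-3.11, 3.11], [-0.89, 2.33], [0.22, 2.48], [-1.42, 4.56], [0.17, 2.85], [-2.88, 2.88]. Speed limits (rad/s): [2.39, 2.39, 3.14, 3.14, 3.14, 3.14].

### API

Orientations are given as a unit quaternion [x, y, z, w].
In Python, from plant import ctrl gives the robot as it stands.
- The arm moves only by the tool step_arm, never from a script. Its argument "moves" is a list of rows, each an object with "fingers": the finger opening in mm, from 0 to 88.1; "travel": the shift along the world's x, y, z in mm, a list of three; "twist": the turn about the world's z in degrees. A call has exactly 5 rows; each row is the pose to reach, as a shift and turn from the pose commanded when the call began; what a row does not reach only later rows make up. A row lasts 1/12 s, in which the tool goes at most 41.7 mm and 7.16 degrees, less where a joint would pass 70% of its speed; a pose out of reach is approached as far as the arm can. A call with a gripper value outside its range is refused whole. The fingers move at their own pace and stop on an object; "squeeze" is the grip in N (left out, the last holds). Time passes only in rows, so rows that repeat a pose let the fingers close, or fill a call up. It gives the time, the measured TCP pose, the force and the opening at its end, in the units of the state.
- ctrl.sense(): the state, without advancing time (a new reading comes with each control period).
- ctrl.camera(name): name is "side" or "top"; returns a dict with "img" (400x640x3 uint8, blue, green, red), "range_z" (400x640 float32, m along the optical axis (not along the pixel's ray), 0 where there is no reading), "vfov" (degrees; the focal length in pixels is half the picture's height over the tangent of half this angle, whatever the lens; pixels are square), "cx", "cy" (the principal point, pixels), "rvec" (rotation vector, rad) and "tvec" (3), from world to camera coordinates, as OpenCV has them. Camera axes: x right, y down, z forward; pixel columns grow to the right and rows downward; lengths in m; the calibration is good to about 2 mm. A picture is of the moment at which its call begins.
- ctrl.sign_off(): hands the job in, once; it reports no verdict.
Trained networks look in a picture, given as the dict that the camera call returned (one of the last four; its "shot" number tells which), for a name from the list of things; names that differ only in an ending like _2 or _b are one class to them, and where a whole thing is asked for, a point or a joint stands for the part that bears it (a point fixed in the world has none). Each returns a list of dicts, best first, with "p" (0 to 1); they miss things now and then, are a little off and sometimes report something else, mostly with a low value. They report only what shows in the picture. A call takes as long as a camera call. They do not tell look-alikes from the thing itself.
- ctrl.find_in(picture, label): "box" ([left, top, right, bottom] in pixels, round what is visible of it).
- ctrl.regions_of(picture, label): "pixels" (400x640 bool, what is visible of it) and "box" ([left, top, right, bottom] in pixels, round what is visible of it).
- ctrl.landmark_of(picture, label): "pixel" ([column, row] in pixels: a listed point, or the origin of a listed thing).
The state is a dict: "clock": time; "qpos": joint angles; "joint_vel": joint speeds; "joint_efforts": joint torques, N m; "tcp_pos": TCP position; "tcp_rot": TCP orientation; "ft_force": force on the tool from outside, world axes, zero at the start; "torque": the same for the moment, N m; "gripper_width": finger opening in m.
Only numpy, scipy, OpenCV 4.12 (cv2) and the standard library are available. Lean on these libraries where they do the work, as an engineer would, in place of code of your own. Each camera call takes 0.05 s, during which the arm holds its last target.

### The job

The temperature kettle is filled but not yet heating: take the mate gourd in its steel holder from in front of the kettle and set it down gently, upright, in the middle of the saucer. Then close the kettle's lid, roll the knurled thumbwheel at the kettle's foot to the fifth click from its left-hand end stop (pointer at the long mark), and last press the power paddle fully down. Leave everything else where it stands.

Things in the scene. Friction and masses are not known exactly. Their poses are not given: they have to be found in the camera images.
- kettle: electric kettle on its power base, fixed. Origin: on the ledge under its axis; -x is its front (thumbwheel), +y its left seen facing that front. Black base 160 mm across, 40 high. Steel body 140 mm across at its foot, 172 at 80 to 105 mm height, 112 at its top at 200 mm; handle at the rear to 141 mm. The bulging body leaves no room for a gripper straight down at wheel or paddle: lean it back
- wheel_axis (a point): centre of the thumbwheel, 60 mm in front of the kettle's axis, 25 mm above the ledge; axes as the kettle's. A metal disc lying flat, axis vertical, 76 mm across, 18 thick (16 to 34 mm above the ledge), coarse upright knurling on its edge. 145 degrees of the edge stand out of the base's front, by 18 mm at the middle. A black pointer rib on its top is 60 degrees left of the front at the end stop
- scale_lip (a point): front of the fixed black lip under the thumbwheel: 12 mm high, 10 mm farther out than the wheel's edge. On it eight white ticks 0.30 rad apart about the wheel's axis, one per click, the first for the end stop, on the left, the sixth (five clicks on, 26 degrees right of the front) longer and bolder
- temp_wheel (a joint): turn of the thumbwheel in rad: 0 at its low end stop, 2.1 at the high one, one click per 0.30, so the fifth click is 1.5. It grows when the front edge is rolled to the kettle's -y side (right, seen facing the front). About 1 N along the edge turns it (press 3 to 5 N for grip); let go, it settles into the nearest click. It starts between the stop and the third click
- lid (a joint): opening of the kettle's lid in rad: 0 shut, starts 0.6 to 0.95 open. Hinge: level, along the kettle's y, 50 mm behind its axis, 200 mm above the ledge; a stiff hinge (0.09 N m) that stays at any angle. The lid is a steel disc 110 mm across, 7 to 11 mm thick; shut, its top is 207 to 211 mm above the ledge
- lid_edge (a point): top face of the small tab at the lid's free front edge, 113 mm from the hinge; moves with the lid
- power_paddle (a joint): angle of the power paddle in rad: 0 up (off), 0.4 fully down (on); stays where it is left, about 2 N at its end. A grey plate 58 mm wide, 48 long, 9 thick, standing out of the base's wall 65 degrees round from the wheel to the kettle's +y side; hinged 76 mm from the kettle's axis, 27 mm above the ledge; its end goes down by 17 mm
- paddle_end (a point): middle of the outer upper edge of the power paddle, 118 mm from the kettle's axis and 40 mm above the ledge when up; its -x axis points outward, away from the kettle's axis
- gourd: brown calabash gourd in a steel wire holder, one rigid piece, 0.24 kg, 122 mm high. Origin: centre of its underside, z up. Foot 67 mm across, belly and holder 81 mm across at 45 mm height, neck 51 mm at 94 mm, straight steel collar 56 mm across from 98 to 122 mm height, the place to hold it. It starts just in front of the kettle, before the thumbwheel
- saucer: blue ceramic saucer, loose, 170 mm across, 18 mm high; origin: centre of its underside, z up. Its flat inner floor is 6 mm above the ledge and 110 mm across
- canister: bystander: closed plastic canister with a latched flip-top lid, 110 mm across, 140 mm high; origin: centre of its underside. It and the saucer may be on either side
- bowl: bystander: small frosted glass bowl, 88 mm across, 46 mm high, standing on the canister; origin: centre of its underside
- bombilla: bystander: aluminium drinking tube lying on the ledge, 205 mm long; origin: under its middle, x along it
- sugar_jar: bystander: glass jar with a steel cap, 76 mm across, 110 mm high; origin: centre of its underside
- succulent: bystander: succulent in a terracotta pot, 94 mm across, pot 80 mm high; origin: centre of its underside
Things that resemble listed ones, but are neither listed nor needed, are in the scene too. What is shaped like the gourd but blue or red is not meant.

How it is judged:
On the way, in this order (a step that is already met when the one before it is completed fails the run):
1. the gourd stands upright in the middle of the saucer, let go (horizontal distance between gourd and saucer below 0.018 m and z of gourd in the frame of saucer between 0.002 and 0.01 m and angle between gourd's own z axis and vertical below 0.1 rad and linear speed of gourd below 0.03 m/s and contact force between gourd and the fingers below 0.2 N), for 0.3 s.
2. the kettle's lid is shut (value of joint lid below 0.04 rad), for 0.2 s.
3. the thumbwheel rests in its fifth click (value of joint temp_wheel between 1.4 and 1.6 rad and contact force between temp_wheel and the fingers below 0.2 N), for 0.3 s.
4. the power paddle is fully down (value of joint power_paddle above 0.32 rad), for 0.2 s.
At the end, for the whole second after the job is handed in: Gourd upright (0.1 rad) and let go on the saucer's floor, within 18 mm of its centre; saucer within 40 mm of its start; lid shut (below 0.04 rad); thumbwheel in its fifth click (1.5 rad, within 0.1); power paddle down (above 0.32 rad); bystanders within 30 mm of their starts (all of step 1 and value of joint lid below 0.04 rad and value of joint temp_wheel between 1.4 and 1.6 rad and value of joint power_paddle above 0.32 rad and distance of saucer from where it was at the start of the episode below 0.04 m); the robot touches nothing.
It fails at once if a bystander is moved by more than 30 mm (distance of any of canister, bowl, bombilla, sugar_jar, succulent from where it was at the start of the episode above 0.03 m).
It fails at once if the gourd is tipped over or carried tilted by more than 40 degrees (angle between gourd's own z axis and vertical above 0.7 rad).
It fails at once if the gourd is dropped onto the saucer (faster than 0.5 m/s just above it) instead of being set down (horizontal distance between gourd and saucer below 0.085 m and z of gourd in the frame of saucer below 0.03 m and linear speed of gourd above 0.5 m/s).
It also fails if it takes over 72 s, if anything falls off the work surface, if the arm or the gripper's body presses on something with over 40 N, if the wrist force passes 120 N, or if a joint passes its speed limit or range.

## Working session

There is one attempt and no reset: what is moved stays moved. The work goes in short steps, Python scripts to look and compute and a tool call to move; the robot and the scene stay as the last step left them, time stands still between calls to the robot, and variables do not carry over. Pictures are saved under pics/ and viewed, and the job is handed in when it is done.

Besides the shell and the picture viewer there is one more tool, called after "Call:" by a JSON object that holds its "fn" and its "kwargs". step_arm: Moves the arm, as the interface text tells. Its arguments: {"type":"object","properties":{"moves":{"type":"array","items":{"type":"object","properties":{"fingers":{"type":"number"},"travel":{"type":"array","items":{"type":"number"}},"twist":{"type":"number"}}}},"squeeze":{"type":"number"}},"required":["moves"]}

```bash
ls -la; mkdir -p pics
cat > h.py <<'E'
import numpy as np, cv2
from plant import ctrl
def cam(n):
    p=ctrl.camera(n); return p
def K(p):
    f=p['img'].shape[0]/2/np.tan(np.radians(p['vfov'])/2); return f,p['cx'],p['cy']
def cloud(p):
    f,cx,cy=K(p); z=p['range_z']; h,w=z.shape
    u,v=np.meshgrid(np.arange(w),np.arange(h))
    P=np.stack([(u-cx)/f*z,(v-cy)/f*z,z],-1)
    R=cv2.Rodrigues(np.array(p['rvec'],float))[0]; t=np.array(p['tvec'],float).ravel()
    W=(P-t)@R
    W[z<=0]=np.nan
    return W
def ray_at_z(p,px,z):
    f,cx,cy=K(p); R=cv2.Rodrigues(np.array(p['rvec'],float))[0]; t=np.array(p['tvec'],float).ravel()
    d=R.T@np.array([(px[0]-cx)/f,(px[1]-cy)/f,1.]); c=-R.T@t
    return c+d*(z-c[2])/d[2]
def proj(p,X):
    f,cx,cy=K(p); R=cv2.Rodrigues(np.array(p['rvec'],float))[0]; t=np.array(p['tvec'],float).ravel()
    q=R@np.array(X)+t; return q[0]/q[2]*f+cx,q[1]/q[2]*f+cy
E
python3 - <<'E'
from h import *
s=ctrl.sense(); print({k:np.round(v,4) for k,v in s.items()})
names=['kettle','wheel_axis','scale_lip','lid_edge','paddle_end','gourd','saucer','canister','bowl','bombilla','sugar_jar','succulent']
for n in ['side','top']:
    p=cam(n); cv2.imwrite(f'pics/a_{n}.png',p['img']); 
    np.savez(f'a_{n}.npz',**p)
    print(n,K(p),p['rvec'],p['tvec'])
    for l in names:
        W=cloud(p)
        for r in ctrl.landmark_of(p,l)[:4]:
            u,v=r['pixel']; ui,vi=int(round(u)),int(round(v))
            q=W[vi,ui] if 0<=ui<640 and 0<=vi<400 else None
            print(l,np.round([u,v],1),round(r['p'],2),np.round(q,3) if q is not None else '')
E
```

```text
total 12
drwxr-xr-x  3 agent agent 4096 Dec  6 15:42 .
drwxr-xr-x 23 root  root  4096 Dec  6 15:42 ..
drwxr-xr-x  2 agent agent 4096 Dec  6 15:42 pics
{'clock': np.float64(0.0), 'qpos': array([-1.4523,  0.3812,  1.2982, -0.    ,  1.4636, -0.2153]), 'joint_vel': array([-0.0014, -0.    , -0.0002,  0.0016,  0.0009,  0.001 ]), 'joint_efforts': array([-2.60000e-03, -4.37935e+01, -2.24557e+01,  7.13000e-02,
        3.53000e-02, -1.00000e-04]), 'tcp_pos': array([ 0.1802, -0.5194,  0.2632]), 'tcp_rot': array([ 0.6973,  0.118 , -0.6973,  0.117 ]), 'ft_force': array([0.0051, 0.0321, 1.171 ]), 'torque': array([-0.0332, -0.004 , -0.0989]), 'gripper_width': np.float64(0.0883)}
side (np.float64(383.8627243222863), 319.14434843802695, 192.0706185038299) [ 0.26539949 -2.86000261  1.12361415] [0.54706467 0.14819114 0.94926637]
kettle [266.5 236.7] 0.64 [0.647 0.156 0.106]
wheel_axis [289.6 227.4] 0.62 [0.602 0.119 0.106]
scale_lip [310.2 224.3] 0.91 [0.576 0.022 0.002]
lid_edge [265.  149.6] 0.67 [0.656 0.071 0.284]
paddle_end [290.5 261.1] 0.9 [0.595 0.162 0.035]
paddle_end [311.4 351.4] 0.52 [0.499
[... 1032 characters left out ...]
9 142.1] 0.63 [0.662 0.076 0.279]
paddle_end [252.6 196.4] 0.55 [0.609 0.162 0.036]
gourd [305.4 281.3] 0.96 [0.378 0.056 0.046]
gourd [355.5 174.4] 0.73 [ 0.613 -0.1    0.113]
gourd [308.5 231.3] 0.72 [0.491 0.033 0.108]
gourd [261.3 241.6] 0.67 [0.487 0.152 0.05 ]
saucer [454.7 229.6] 0.68 [ 0.459 -0.342  0.007]
saucer [197.6 156.7] 0.55 [0.74  0.299 0.01 ]
saucer [155.  247.7] 0.5 [0.493 0.385 0.14 ]
canister [175.7 254.2] 0.79 [0.473 0.338 0.139]
bowl [154.7 246. ] 0.71 [0.497 0.383 0.146]
bombilla [199.5 157.1] 0.7 [ 0.742  0.296 -0.   ]
bombilla [175.3 254.8] 0.69 [0.472 0.343 0.133]
sugar_jar [398.8 148.6] 0.59 [ 0.667 -0.217  0.093]
succulent [451.6 147. ] 0.77 [ 0.663 -0.357  0.067]
```

View pics/a_side.png

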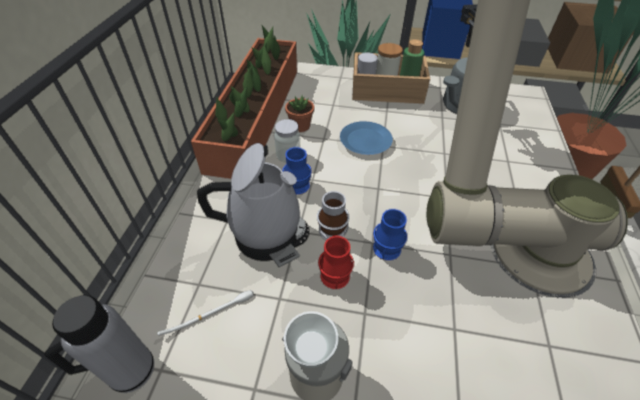

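View pics/a_top.png

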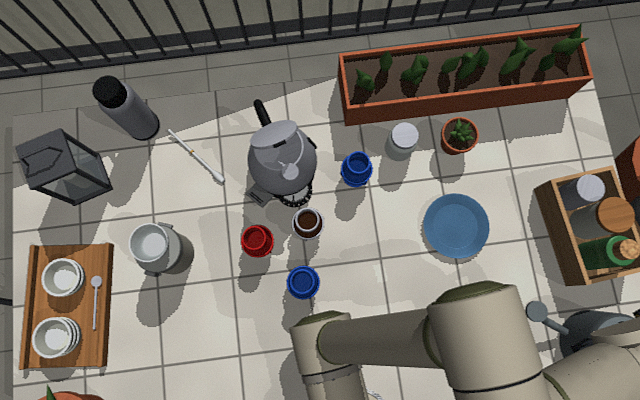

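```bash
cat >> h.py <<'E'
def fitc(P,r=None):
    from scipy.optimize import least_squares
    P=P[:,:2]; c0=P.mean(0)
    f=(lambda q:np.hypot(*(P-q[:2]).T)-(q[2] if r is None else r))
    x0=list(c0)+([0.05] if r is None else [])
    s=least_squares(f,x0,loss='soft_l1',f_scale=0.002); return np.round(s.x,4),len(P),round(float(np.median(np.abs(f(s.x)))),4)
E
python3 - <<'E'
from h import *
for n in ['side','top']:
    p=dict(np.load(f'a_{n}.npz')); W=cloud(p)
    ok=np.isfinite(W[...,0])
    def sel(x,y,r,z0,z1): 
        with np.errstate(all='ignore'):
            return W[ok&(np.hypot(W[...,0]-x,W[...,1]-y)<r)&(W[...,2]>z0)&(W[...,2]<z1)]
    print(n,'ledge',np.nanmedian(W[...,2][ok&(np.abs(W[...,2])<0.02)]))
    for z in (0.03,0.06,0.09,0.12,0.15,0.18,):
        q=sel(0.655,0.085,0.11,z-.006,z+.006); print('kettle',z,fitc(q) if len(q)>20 else len(q))
    q=sel(0.655,0.085,0.15,0.085,0.1); print('bulge r86',fitc(q,0.086))
    q=sel(0.655,0.085,0.095,0.155,0.19); 
    q=sel(0.5,0.045,0.06,0.1,0.121); print('collar',fitc(q,0.028), q[:,2].max() if len(q) else '')
    q=sel(0.5,0.045,0.06,0.035,0.055); print('belly',fitc(q,0.0405))
    q=sel(0.46,-0.34,0.12,0.012,0.03); print('saucer rim',fitc(q), fitc(q,0.083))
E
python3 - <<'E'
import cv2
a=cv2.imread('pics/a_side.png')[130:300,190:440]; cv2.imwrite('pics/a_sc.png',cv2.resize(a,None,fx=3.2,fy=3.2,interpolation=cv2.INTER_CUBIC))
a=cv2.imread('pics/a_top.png')[90:310,200:420]; cv2.imwrite('pics/a_tc.png',cv2.resize(a,None,fx=2.7,fy=2.7,interpolation=cv2.INTER_CUBIC))
E
```

```text
side ledge -0.0004329578840201113
kettle 0.03 (array([0.672 , 0.0742, 0.0825]), 545, 0.0047)
kettle 0.06 (array([0.6791, 0.068 , 0.0893]), 105, 0.001)
kettle 0.09 (array([0.678 , 0.0741, 0.0871]), 256, 0.0006)
kettle 0.12 (array([0.6709, 0.0894, 0.0689]), 801, 0.0054)
kettle 0.15 (array([0.6759, 0.079 , 0.0716]), 427, 0.0013)
kettle 0.18 (array([0.6771, 0.0782, 0.0618]), 409, 0.0013)
bulge r86 (array([0.6773, 0.0752]), 456, 0.001)
collar (array([0.5163, 0.0349]), 305, 0.002) 0.12099007950652804
belly (array([0.5169, 0.0294]), 122, 0.0009)
saucer rim (array([ 0.4679, -0.342 ,  0.0777]), 410, 0.0035) (array([ 0.4681, -0.3403]), 410, 0.0049)
top ledge -0.0006576959867989685
kettle 0.03 (array([0.683 , 0.083 , 0.0907]), 406, 0.0061)
kettle 0.06 6
kettle 0.09 (array([0.681 , 0.0758, 0.087 ]), 88, 0.0004)
kettle 0.12 (array([0.6456, 0.0672, 0.0536]), 1104, 0.0127)
kettle 0.15 (array([0.679 , 0.0756, 0.0742]), 247, 0.001)
kettle 0.18 (array([0.6791, 0.0755, 0.0634]), 203, 0.0011)
bulge r86 (array([0.6787, 0.0748]), 160, 0.0017)
collar (array([0.5162, 0.0331]), 123, 0.0021) 0.12095680039439599
belly (array([0.4893, 0.019 ]), 231, 0.0079)
saucer rim (array([ 0.4701, -0.3429,  0.0774]), 994, 0.0038) (array([ 0.4702, -0.3424]), 994, 0.0055)
```

View pics/a_sc.png

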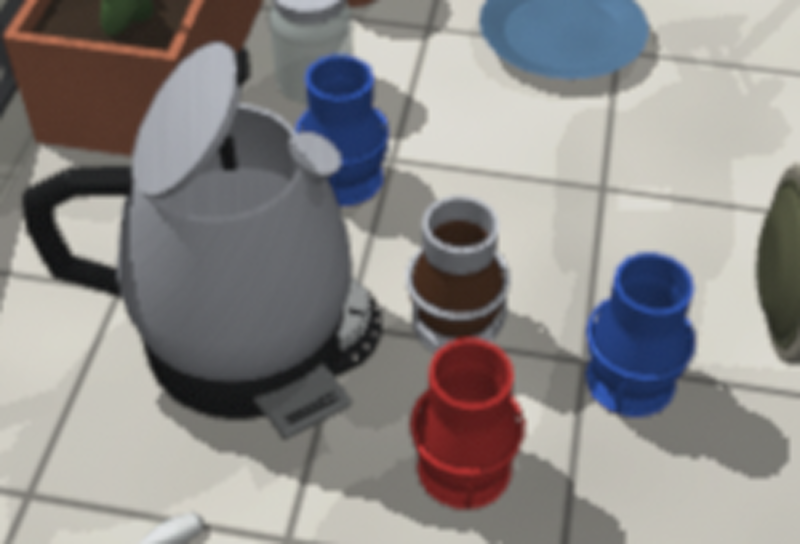

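View pics/a_tc.png

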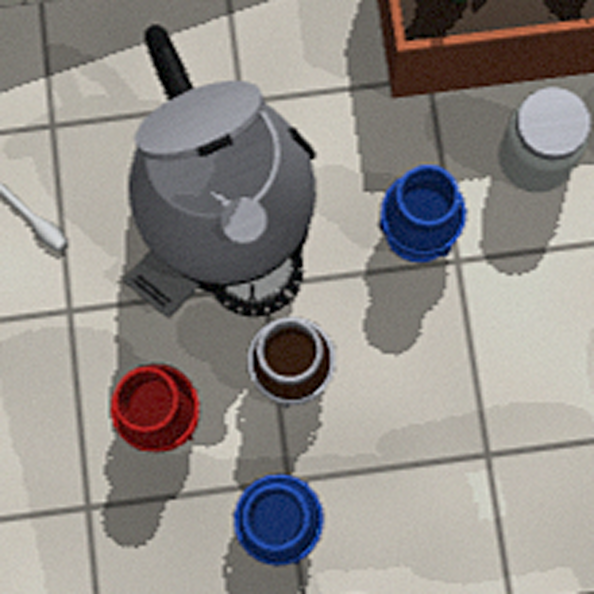

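Run:
```python
from h import *
c=np.array([0.679,0.0752])
P={n:dict(np.load(f'a_{n}.npz')) for n in('side','top')}
for n,px,z,off,name in [('side',(310.2,224.3),.012,0,'lip'),('top',(301.1,202.8),.012,0,'lip'),('side',(290.5,261.1),.04,65,'pad'),('top',(252.6,196.4),.04,65,'pad'),('side',(289.6,227.4),.025,0,'wax'),('top',(292.9,189.6),.025,0,'wax')]:
    X=ray_at_z(P[n],px,z)[:2]; d=X-c; print(n,name,X.round(4),'r',np.hypot(*d).round(4),'front deg',(np.degrees(np.arctan2(d[1],d[0]))+off)%360)
for n in P:
    W=cloud(P[n]); d=W[...,:2]-c; r=np.hypot(d[...,0],d[...,1]); z=W[...,2]
    with np.errstate(all='ignore'):
        m=(z>.03)&(z<.036)&(r>.084)&(r<.1); a=np.degrees(np.arctan2(d[m][:,1],d[m][:,0]))%360
        print(n,'wheel',m.sum(),np.percentile(a,[5,50,95]) if m.sum() else '', np.nanmax(r[m]) if m.sum() else '')
        m=(z>.215)&(r<.16); print('lid pts',m.sum(),W[m].mean(0), W[m][:,2].max())
        q=W[m]; ctr=q.mean(0); u,s,vt=np.linalg.svd(q-ctr); print('normal',vt[2], 'tilt deg',np.degrees(np.arccos(abs(vt[2][2]))), 'az',np.degrees(np.arctan2(vt[2][1],vt[2][0])))
        m=(z>.02)&(z<.06)&(r>.1)&(r<.12)
        q=W[m]; print('paddle?',m.sum(), np.degrees(np.arctan2(q[:,1]-c[1],q[:,0]-c[0])).mean()%360)
        m=(z>.14)&(z<.215)&(r>.075)&(r<.13)&(W[...,0]<.66); q=W[m]; print('spout',len(q),q[np.argsort(-r[m])[:3]].round(3), r[m].max() if len(q) else '')
```

```text
side lip [0.574 0.031] r 0.1139 front deg 202.8350168997461
top lip [0.5802 0.0421] r 0.1042 front deg 198.50883479046755
side pad [0.5929 0.1653] r 0.1246 front deg 198.7005863003061
top pad [0.6072 0.1623] r 0.1129 front deg 194.516252061758
side wax [0.6207 0.0603] r 0.0602 front deg 194.35558387693115
top wax [0.6149 0.0587] r 0.0662 front deg 194.4279814988899
side wheel 199 [117.90622341 145.26160965 203.36651638] 0.09968799761987462
lid pts 1005 [0.68581554 0.08915349 0.25022316] 0.2856007496855222
normal [0.65454771 0.23779783 0.71764858] tilt deg 44.139317740370316 az 19.96613347189101
paddle? 166 132.42688299443068
spout 247 [[0.601 0.05  0.191]
 [0.6   0.052 0.19 ]
 [0.599 0.057 0.192]] 0.08225738103140624
top wheel 181 [119.8499233  146.52796329 210.28747579] 0.09933471173931255
lid pts 899 [0.68804387 0.07939011 0.2526906 ] 0.2883767979425497
normal [-0.65568309 -0.20952697 -0.72538137] tilt deg 43.499417547203834 az -162.27844718892428
paddle? 173 133.06405102463546
spout 136 [[0.601 0.055 0.191]
 [0.605 0.046 0.19 ]
 [0.604 0.048 0.193]] 0.08070450597642458
```

```bash
cat >> h.py <<'E'
from scipy.spatial.transform import Rotation as Ro
def st(verbose=1):
    s=ctrl.sense(); M=Ro.from_quat(s['tcp_rot']).as_matrix()
    print('t',round(s['clock'],2),'tcp',np.round(s['tcp_pos'],4),'x',M[:,0].round(3),'yaw_y',round(float(np.degrees(np.arctan2(M[1,1],M[0,1]))),2),'F',np.round(s['ft_force'],2),'w',round(float(s['gripper_width']),4),'q',np.round(s['qpos'],2)); return s
E
python3 -c "
from h import *
st()"
```

```text
t 1.3 tcp [ 0.1802 -0.5196  0.2637] x [ 0.  0. -1.] yaw_y -70.88 F [ 0.21 -0.33 -0.19] w 0.088 q [-1.45  0.38  1.3   0.    1.46 -0.22]
```

Call:
{"fn": "step_arm", "kwargs": {"moves": [{"travel": [20, 33, 0], "twist": -0.2, "fingers": 88}, {"travel": [40, 66, 0], "twist": -0.4, "fingers": 88}, {"travel": [60, 99, 0], "twist": -0.6, "fingers": 88}, {"travel": [80, 132, 0], "twist": -0.8, "fingers": 88}, {"travel": [100, 165, 0], "twist": -1, "fingers": 88}], "squeeze": 40}}

```text
clock: 1.72
tcp_pos: [0.2807, -0.353, 0.2638]
tcp_rot: [0.698, 0.111, -0.698, 0.111]
ft_force: [-0.6, -0.5, 0.2]
gripper_width: 0.0881
```

Call:
{"fn": "step_arm", "kwargs": {"moves": [{"travel": [20, 33, 0], "twist": 0, "fingers": 88}, {"travel": [40, 66, 0], "twist": 0, "fingers": 88}, {"travel": [60, 99, 0], "twist": 0, "fingers": 88}, {"travel": [80, 132, 0], "twist": 0, "fingers": 88}, {"travel": [100, 165, 0], "twist": 0, "fingers": 88}]}}

```text
clock: 2.13
tcp_pos: [0.3808, -0.1879, 0.264]
tcp_rot: [0.698, 0.111, -0.698, 0.111]
ft_force: [0.6, -0.9, -0.6]
gripper_width: 0.0881
```

Call:
{"fn": "step_arm", "kwargs": {"moves": [{"travel": [20, 33, 0], "twist": 0, "fingers": 88}, {"travel": [40, 66, 0], "twist": 0, "fingers": 88}, {"travel": [60, 99, 0], "twist": 0, "fingers": 88}, {"travel": [80, 132, 0], "twist": 0, "fingers": 88}, {"travel": [100, 165, 0], "twist": 0, "fingers": 88}]}}

```text
clock: 2.55
tcp_pos: [0.4808, -0.0227, 0.264]
tcp_rot: [0.698, 0.111, -0.698, 0.112]
ft_force: [-0.1, -0.3, 0.2]
gripper_width: 0.0875
```

Call:
{"fn": "step_arm", "kwargs": {"moves": [{"travel": [18, 29, 0], "twist": 0, "fingers": 88}, {"travel": [30, 49, -5], "twist": 0, "fingers": 88}, {"travel": [36, 59, -20], "twist": 0, "fingers": 88}, {"travel": [36, 59, -50], "twist": 0, "fingers": 88}, {"travel": [36, 59, -60], "twist": 0, "fingers": 88}]}}

```text
clock: 2.97
tcp_pos: [0.5153, 0.0354, 0.2007]
tcp_rot: [-0.697, -0.112, 0.7, -0.112]
ft_force: [0.2, -0.2, 1.0]
gripper_width: 0.0879
```

```bash
cat >> h.py <<'E'
def shot(n,name,box=None,s=3):
    p=cam(n); a=p['img']
    if box: a=a[box[1]:box[3],box[0]:box[2]]
    a=cv2.resize(a,None,fx=s,fy=s,interpolation=cv2.INTER_CUBIC)
    cv2.imwrite(f'pics/{name}.png',a); return p
E
python3 -c "
from h import *
st(); shot('side','b1',(180,80,440,280),3); shot('top','b2',(200,60,450,250),3)"
```

```text
t 2.97 tcp [0.5153 0.0354 0.2007] x [-0.004  0.001 -1.   ] yaw_y -71.78 F [ 0.18 -0.16  0.97] w 0.0879 q [-0.16  0.38  1.49 -0.    1.27  1.09]
```

View pics/b1.png

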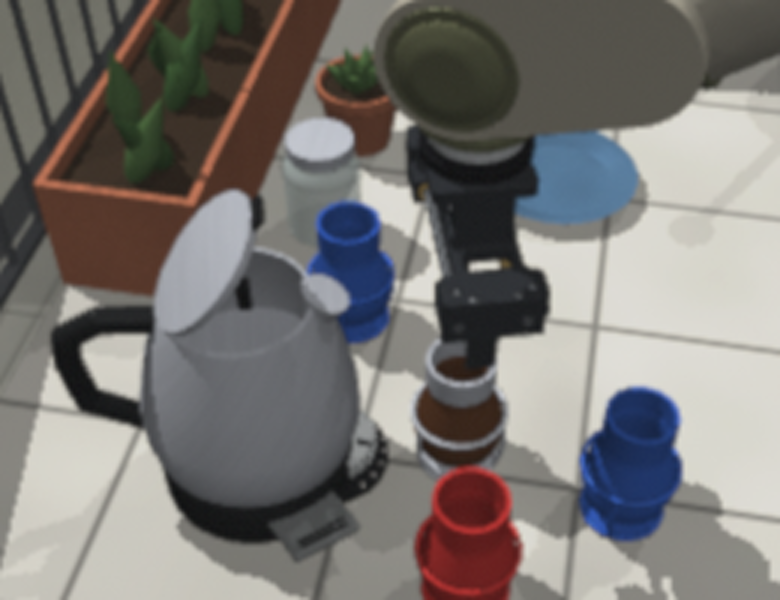

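View pics/b2.png

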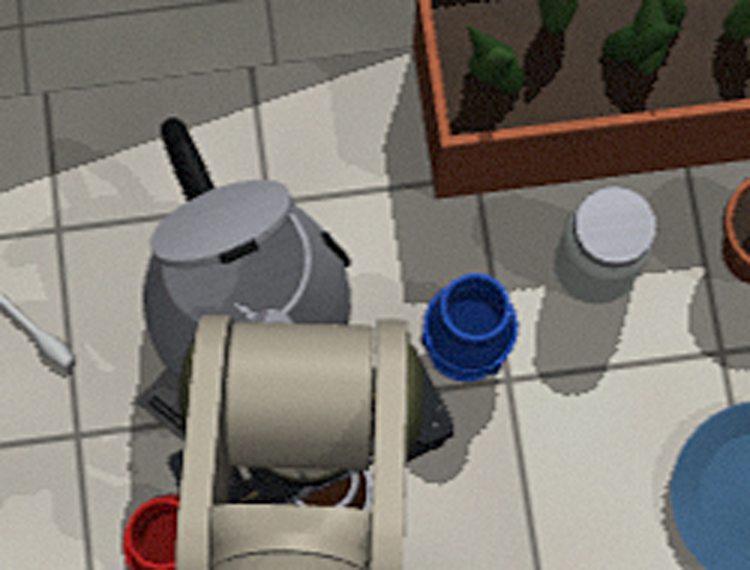

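Call:
{"fn": "step_arm", "kwargs": {"moves": [{"travel": [1, -1, -20], "twist": 0, "fingers": 88}, {"travel": [1, -1, -45], "twist": 0, "fingers": 88}, {"travel": [1, -1, -65], "twist": 0, "fingers": 88}, {"travel": [1, -1, -82], "twist": 0, "fingers": 88}, {"travel": [1, -1, -86], "twist": 0, "fingers": 88}]}}

```text
clock: 3.48
tcp_pos: [0.5168, 0.0332, 0.1166]
tcp_rot: [-0.698, -0.111, 0.699, -0.111]
ft_force: [0.3, 0.8, -0.8]
gripper_width: 0.088
```

Call:
{"fn": "step_arm", "kwargs": {"moves": [{"travel": [0, 0, 0], "twist": 0, "fingers": 70}, {"travel": [0, 0, 0], "twist": 0, "fingers": 60}, {"travel": [0, 0, 0], "twist": 0, "fingers": 50}, {"travel": [0, 0, 0], "twist": 0, "fingers": 45}, {"travel": [0, 0, 0], "twist": 0, "fingers": 40}]}}

```text
clock: 3.9
tcp_pos: [0.5175, 0.0333, 0.1186]
tcp_rot: [0.699, 0.111, -0.698, 0.112]
ft_force: [1.0, -0.2, 0.9]
gripper_width: 0.0567
```

Call:
{"fn": "step_arm", "kwargs": {"moves": [{"travel": [0, 0, 5], "twist": 0, "fingers": 40}, {"travel": [0, 0, 18], "twist": 0, "fingers": 40}, {"travel": [0, 0, 36], "twist": 0, "fingers": 40}, {"travel": [0, -8, 52], "twist": 0, "fingers": 40}, {"travel": [-3, -24, 60], "twist": 0, "fingers": 40}]}}

```text
clock: 4.32
tcp_pos: [0.5147, 0.0101, 0.1798]
tcp_rot: [0.699, 0.112, -0.697, 0.112]
ft_force: [-0.2, -0.3, -2.4]
gripper_width: 0.0549
```

Call:
{"fn": "step_arm", "kwargs": {"moves": [{"travel": [-3, -25, 0], "twist": 0, "fingers": 40}, {"travel": [-7, -58, 0], "twist": 0, "fingers": 40}, {"travel": [-11, -92, 0], "twist": 0, "fingers": 40}, {"travel": [-15, -126, 0], "twist": 0, "fingers": 40}, {"travel": [-20, -160, 0], "twist": 0, "fingers": 40}]}}

```text
clock: 4.73
tcp_pos: [0.4937, -0.152, 0.1781]
tcp_rot: [-0.698, -0.112, 0.698, -0.111]
ft_force: [1.4, -0.7, -3.1]
gripper_width: 0.055
```

Call:
{"fn": "step_arm", "kwargs": {"moves": [{"travel": [-4, -34, 0], "twist": 0, "fingers": 40}, {"travel": [-9, -68, 0], "twist": 0, "fingers": 40}, {"travel": [-14, -110, 0], "twist": 0, "fingers": 40}, {"travel": [-19, -155, 0], "twist": 0, "fingers": 40}, {"travel": [-24, -191, 0], "twist": 0, "fingers": 40}]}}

```text
clock: 5.15
tcp_pos: [0.4695, -0.3435, 0.1781]
tcp_rot: [-0.698, -0.111, 0.698, -0.111]
ft_force: [0.8, 0.6, -1.9]
gripper_width: 0.0549
```

```bash
python3 -c "
from h import *
st(); shot('side','c1',(260,60,460,200),4)"
```

```text
t 5.15 tcp [ 0.4695 -0.3435  0.1781] x [-0.  0. -1.] yaw_y -71.88 F [ 0.82  0.56 -1.93] w 0.0549 q [-0.84  0.51  1.34  0.    1.29  0.42]
```

View pics/c1.png

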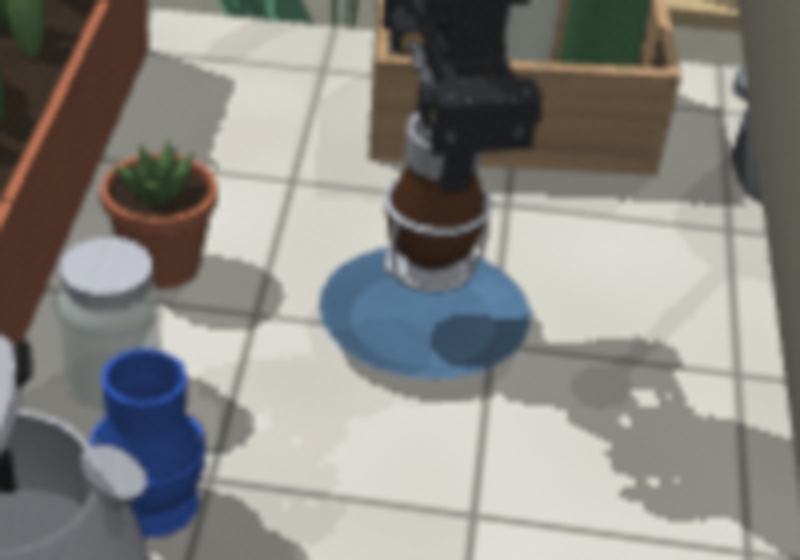

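Call:
{"fn": "step_arm", "kwargs": {"moves": [{"travel": [0, 1, -14], "twist": 0, "fingers": 40}, {"travel": [0, 1, -28], "twist": 0, "fingers": 40}, {"travel": [0, 1, -38], "twist": 0, "fingers": 40}, {"travel": [0, 1, -45], "twist": 0, "fingers": 40}, {"travel": [0, 1, -49], "twist": 0, "fingers": 40}]}}

```text
clock: 5.62
tcp_pos: [0.4701, -0.3402, 0.128]
tcp_rot: [-0.698, -0.112, 0.699, -0.111]
ft_force: [-0.6, 0.3, -2.1]
gripper_width: 0.0549
```

Call:
{"fn": "step_arm", "kwargs": {"moves": [{"travel": [0, 0, -1], "twist": 0, "fingers": 40}, {"travel": [0, 0, -2], "twist": 0, "fingers": 40}, {"travel": [0, 0, -3], "twist": 0, "fingers": 40}, {"travel": [0, 0, -4], "twist": 0, "fingers": 40}, {"travel": [0, 0, -4], "twist": 0, "fingers": 40}]}}

```text
clock: 6.03
tcp_pos: [0.4703, -0.3406, 0.1249]
tcp_rot: [0.698, 0.111, -0.698, 0.112]
ft_force: [1.0, -0.8, -3.0]
gripper_width: 0.055
```

Call:
{"fn": "step_arm", "kwargs": {"moves": [{"travel": [0, 0, -1], "twist": 0, "fingers": 40}, {"travel": [0, 0, -2], "twist": 0, "fingers": 40}, {"travel": [0, 0, -2], "twist": 0, "fingers": 40}, {"travel": [0, 0, -2], "twist": 0, "fingers": 40}, {"travel": [0, 0, -2], "twist": 0, "fingers": 40}]}}

```text
clock: 6.45
tcp_pos: [0.4705, -0.3408, 0.1245]
tcp_rot: [0.699, 0.111, -0.698, 0.112]
ft_force: [-1.8, 2.3, 9.9]
gripper_width: 0.0549
```

Call:
{"fn": "step_arm", "kwargs": {"moves": [{"travel": [0, 0, 0.5], "twist": 0, "fingers": 60}, {"travel": [0, 0, 0.5], "twist": 0, "fingers": 70}, {"travel": [0, 0, 0.5], "twist": 0, "fingers": 80}, {"travel": [0, 0, 0.5], "twist": 0, "fingers": 88}, {"travel": [0, 0, 0.5], "twist": 0, "fingers": 88}]}}

```text
clock: 6.87
tcp_pos: [0.4702, -0.3406, 0.1232]
tcp_rot: [-0.698, -0.111, 0.698, -0.111]
ft_force: [-0.6, -0.2, 0.5]
gripper_width: 0.0848
```

Call:
{"fn": "step_arm", "kwargs": {"moves": [{"travel": [0, 0, 20], "twist": 0, "fingers": 88}, {"travel": [0, 0, 55], "twist": 0, "fingers": 88}, {"travel": [0, 0, 90], "twist": 0, "fingers": 88}, {"travel": [0, 30, 120], "twist": 0, "fingers": 60}, {"travel": [10, 65, 140], "twist": 0, "fingers": 0}]}}

```text
clock: 7.28
tcp_pos: [0.4795, -0.2771, 0.2656]
tcp_rot: [0.699, 0.109, -0.698, 0.111]
ft_force: [0.1, -0.6, 0.1]
gripper_width: 0.0769
```

```bash
python3 -c "
from h import *
st(); 
for n,b in (('side',(260,60,460,200)),('top',(380,150,520,290))):
    p=shot(n,'d_'+n,b,4); W=cloud(p)
    def sel(x,y,r,z0,z1): 
        return W[(np.hypot(W[...,0]-x,W[...,1]-y)<r)&(W[...,2]>z0)&(W[...,2]<z1)]
    q=sel(.47,-.342,.05,.11,.127); print(len(q),fitc(q,.028) if len(q)>9 else '')
    q=sel(.47,-.342,.12,.012,.02); r=np.hypot(q[:,0]-.47,q[:,1]+.342); q=q[r>.065]; print('saucer',len(q),fitc(q))
"
```

```text
t 7.28 tcp [ 0.4795 -0.2771  0.2656] x [ 0.002 -0.002 -1.   ] yaw_y -72.07 F [ 0.14 -0.57  0.12] w 0.0769 q [-0.74  0.38  1.29 -0.    1.47  0.52]
189 (array([ 0.4687, -0.3389]), 189, 0.002)
saucer 315 (array([ 0.4674, -0.3425,  0.0778]), 315, 0.0037)
32 (array([ 0.4682, -0.3919]), 32, 0.0016)
saucer 90 (array([ 0.4744, -0.3955,  0.027 ]), 90, 0.003)
```

View pics/d_side.png

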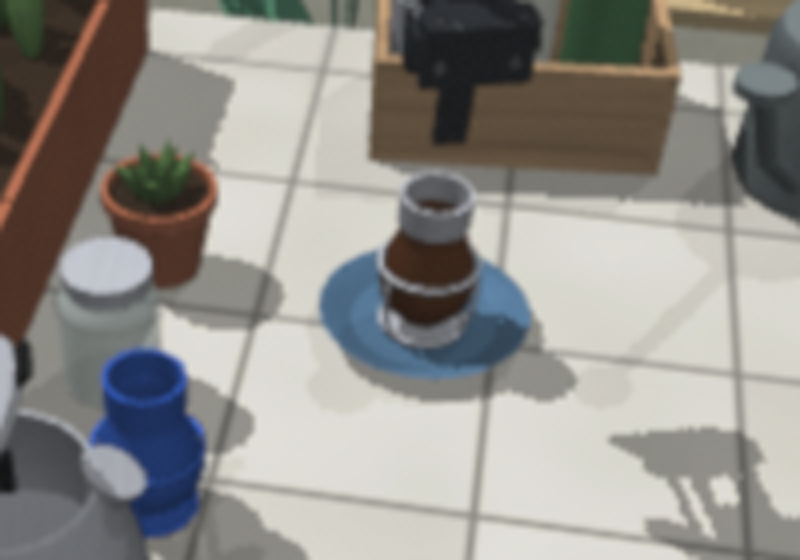

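View pics/d_top.png

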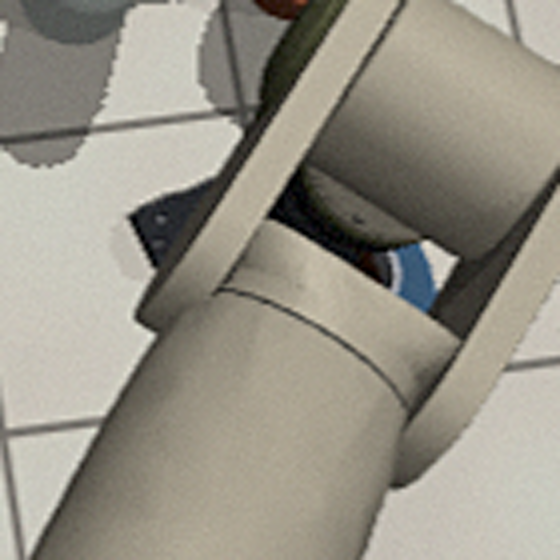

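Call:
{"fn": "step_arm", "kwargs": {"moves": [{"travel": [16, 33, 12], "twist": 0, "fingers": 0}, {"travel": [32, 68, 25], "twist": 0, "fingers": 0}, {"travel": [50, 103, 37], "twist": 0, "fingers": 0}, {"travel": [67, 137, 50], "twist": 0, "fingers": 0}, {"travel": [84, 171, 62], "twist": 0, "fingers": 0}]}}

```text
clock: 7.8
tcp_pos: [0.5646, -0.1039, 0.3248]
tcp_rot: [-0.698, -0.111, 0.699, -0.111]
ft_force: [1.2, -0.6, 0.9]
gripper_width: 0.0353
```

Call:
{"fn": "step_arm", "kwargs": {"moves": [{"travel": [16, 34, 4], "twist": 0, "fingers": 0}, {"travel": [32, 68, 8], "twist": 0, "fingers": 0}, {"travel": [50, 103, 8], "twist": 0, "fingers": 0}, {"travel": [67, 137, 8], "twist": 0, "fingers": 0}, {"travel": [82, 170, 8], "twist": 0, "fingers": 0}]}}

```text
clock: 8.22
tcp_pos: [0.647, 0.0663, 0.3317]
tcp_rot: [-0.698, -0.111, 0.699, -0.111]
ft_force: [0.3, -0.7, -0.1]
gripper_width: 0.0021
```

```bash
python3 -c "
from h import *
st(); shot('side','e1',(180,40,380,200),4)"
```

```text
t 8.22 tcp [0.647  0.0663 0.3317] x [-0.001 -0.    -1.   ] yaw_y -71.88 F [ 0.31 -0.73 -0.1 ] w 0.0021 q [-0.08  0.54  0.84 -0.    1.76  1.17]
```

View pics/e1.png

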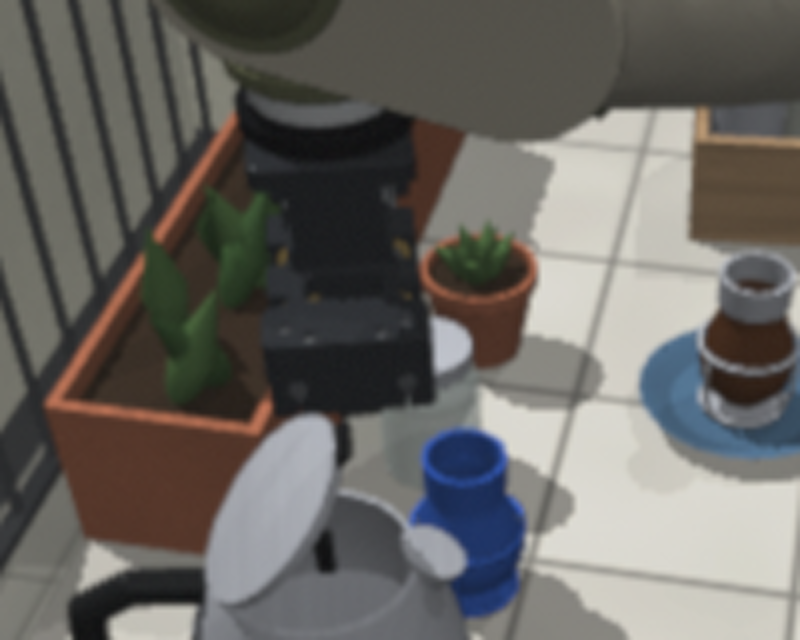

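Call:
{"fn": "step_arm", "kwargs": {"moves": [{"travel": [0, 0, -12], "twist": 0, "fingers": 0}, {"travel": [-1, 0, -24], "twist": 0, "fingers": 0}, {"travel": [-4, -1, -36], "twist": 0, "fingers": 0}, {"travel": [-7, -2, -48], "twist": 0, "fingers": 0}, {"travel": [-10, -3, -60], "twist": 0, "fingers": 0}]}}

```text
clock: 8.68
tcp_pos: [0.635, 0.061, 0.2741]
tcp_rot: [0.698, 0.111, -0.698, 0.112]
ft_force: [-0.7, 0.3, 1.6]
gripper_width: 0.0005
```

Call:
{"fn": "step_arm", "kwargs": {"moves": [{"travel": [-2, 0, -8], "twist": 0, "fingers": 0}, {"travel": [-3, -1, -16], "twist": 0, "fingers": 0}, {"travel": [-4, -1, -24], "twist": 0, "fingers": 0}, {"travel": [-5, -2, -30], "twist": 0, "fingers": 0}, {"travel": [-5, -2, -34], "twist": 0, "fingers": 0}]}}

```text
clock: 9.1
tcp_pos: [0.6311, 0.0597, 0.2377]
tcp_rot: [-0.698, -0.111, 0.699, -0.111]
ft_force: [-0.2, -0.3, 0.7]
gripper_width: 0.0004
```

Call:
{"fn": "step_arm", "kwargs": {"moves": [{"travel": [0, 0, -1], "twist": 0, "fingers": 0}, {"travel": [0, 0, -2], "twist": 0, "fingers": 0}, {"travel": [0, 0, -3], "twist": 0, "fingers": 0}, {"travel": [0, 0, -4], "twist": 0, "fingers": 0}, {"travel": [0, 0, -4], "twist": 0, "fingers": 0}]}}

```text
clock: 9.52
tcp_pos: [0.6312, 0.0599, 0.235]
tcp_rot: [0.698, 0.111, -0.698, 0.111]
ft_force: [-0.9, 0.2, 1.0]
gripper_width: 0.0003
```

```bash
python3 -c "
from h import *
st(); shot('side','f1',(180,40,380,200),4)"
```

```text
t 9.52 tcp [0.6312 0.0599 0.235 ] x [ 0. -0. -1.] yaw_y -71.87 F [-0.93  0.17  0.98] w 0.0003 q [-0.09  0.55  1.09 -0.    1.5   1.16]
```

View pics/f1.png

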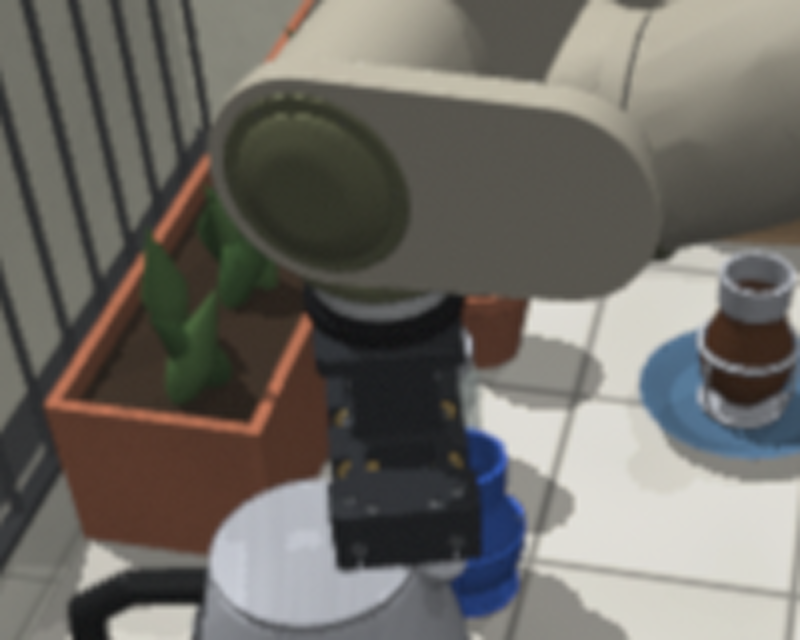

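Call:
{"fn": "step_arm", "kwargs": {"moves": [{"travel": [0, 0, -1], "twist": 0, "fingers": 0}, {"travel": [0, 0, -2], "twist": 0, "fingers": 0}, {"travel": [0, 0, -2], "twist": 0, "fingers": 0}, {"travel": [0, 0, -2], "twist": 0, "fingers": 0}, {"travel": [0, 0, -2], "twist": 0, "fingers": 0}]}}

```text
clock: 9.98
tcp_pos: [0.6311, 0.0599, 0.2337]
tcp_rot: [0.699, 0.111, -0.698, 0.112]
ft_force: [-2.2, 0.8, 6.3]
gripper_width: 0.0007
```

Call:
{"fn": "step_arm", "kwargs": {"moves": [{"travel": [0, 0, -1], "twist": 0, "fingers": 0}, {"travel": [0, 0, -2], "twist": 0, "fingers": 0}, {"travel": [0, 0, -2], "twist": 0, "fingers": 0}, {"travel": [0, 0, -2], "twist": 0, "fingers": 0}, {"travel": [0, 0, -2], "twist": 0, "fingers": 0}]}}

```text
clock: 10.4
tcp_pos: [0.6312, 0.0599, 0.2333]
tcp_rot: [0.699, 0.111, -0.697, 0.112]
ft_force: [-5.4, -0.5, 14.1]
gripper_width: 0.0003
```

Solid contact with 14 N: the lid is at its stop. Retreat up and look.

Call:
{"fn": "step_arm", "kwargs": {"moves": [{"travel": [0, 0, 15], "twist": 0, "fingers": 0}, {"travel": [0, 0, 50], "twist": 0, "fingers": 30}, {"travel": [-5, -35, 70], "twist": 0, "fingers": 60}, {"travel": [-15, -75, 70], "twist": 0, "fingers": 88}, {"travel": [-30, -113, 70], "twist": 0, "fingers": 88}]}}

```text
clock: 10.82
tcp_pos: [0.6013, -0.0542, 0.3018]
tcp_rot: [0.699, 0.112, -0.697, 0.112]
ft_force: [1.0, -1.2, -0.3]
gripper_width: 0.025
```

Call:
{"fn": "step_arm", "kwargs": {"moves": [{"travel": [-12, -38, 0], "twist": 0, "fingers": 88}, {"travel": [-24, -77, 0], "twist": 0, "fingers": 88}, {"travel": [-36, -116, 0], "twist": 0, "fingers": 88}, {"travel": [-48, -154, 0], "twist": 0, "fingers": 88}, {"travel": [-58, -188, 0], "twist": 0, "fingers": 88}]}}

```text
clock: 11.23
tcp_pos: [0.542, -0.2433, 0.3008]
tcp_rot: [-0.698, -0.111, 0.698, -0.111]
ft_force: [0.4, -0.7, 0.0]
gripper_width: 0.0582
```

```bash
python3 -c "
from h import *
st(); p=shot('side','g1',(220,120,360,260),4); q=shot('top','g2',(230,90,350,220),5)
for n,p in (('side',p),('top',q)):
    np.savez('g_'+n+'.npz',**p)
    W=cloud(p); c=np.array([.679,.0752]); r=np.hypot(W[...,0]-c[0],W[...,1]-c[1]); z=W[...,2]
    with np.errstate(all='ignore'): m=(r<.05)&(z>.19)&(z<.25)
    Q=W[m]; A=np.c_[Q[:,:2],np.ones(len(Q))]; s=np.linalg.lstsq(A,Q[:,2],rcond=None)[0]; print(n,len(Q),'slope',s[:2],'z mean',Q[:,2].mean())
"
```

```text
t 11.23 tcp [ 0.542  -0.2433  0.3008] x [-0. -0. -1.] yaw_y -71.92 F [ 0.36 -0.71  0.  ] w 0.0582 q [-0.62  0.44  1.1  -0.    1.61  0.63]
side 1191 slope [-0.0040932   0.00012931] z mean 0.20863144736212227
top 1485 slope [0.00254396 0.00121922] z mean 0.20844091387685645
```

View pics/g1.png

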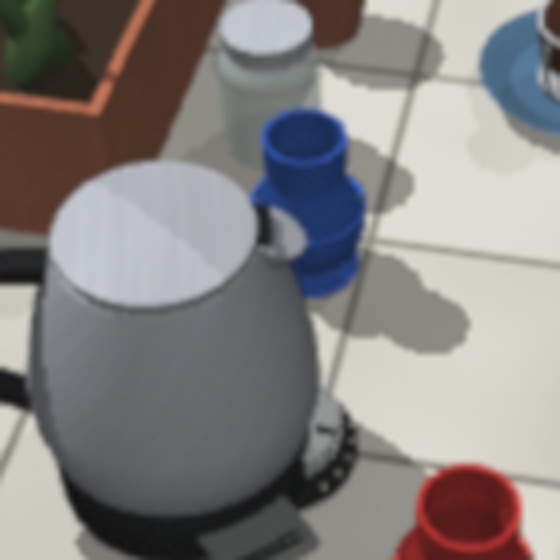

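View pics/g2.png

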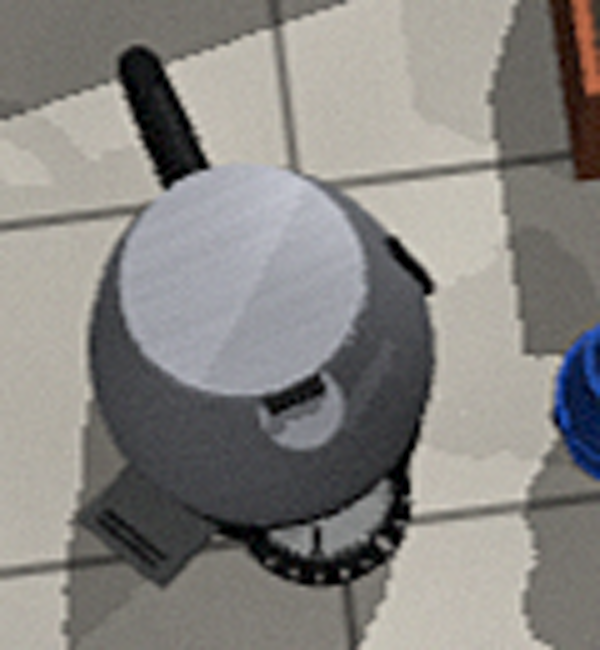

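```bash
cat >> h.py <<'E'
c=np.array([0.679,0.0752]); FR=198.
def wang(p,px,z=0.034):
    X=ray_at_z(p,px,z)[:2]; f=np.array([np.cos(np.radians(FR)),np.sin(np.radians(FR))]); w=c+0.06*f; d=X-w
    a=np.degrees(np.arctan2(d[1],d[0]))-FR; a=(a+180)%360-180   # + = kettle -y side (right)
    return round(a,1), round(float(np.hypot(*d)),4)
E
python3 - <<'E'
from h import *
p=dict(np.load('g_top.npz')); s=dict(np.load('g_side.npz'))
print('top ptr',wang(p,(293.2,195.6)),wang(p,(293.6,201)))
print('side ptr',wang(s,(220+320/4,120+427/4)),wang(s,(220+338/4,120+434/4)))
b=p['img'][180:212,270:320]; cv2.imwrite('pics/g3.png',cv2.resize(b,None,fx=14,fy=14,interpolation=cv2.INTER_CUBIC))
b=s['img'][210:255,285:325]; cv2.imwrite('pics/g4.png',cv2.resize(b,None,fx=13,fy=13,interpolation=cv2.INTER_CUBIC))
E
```

```text
top ptr (np.float64(-24.6), 0.0251) (np.float64(-23.2), 0.0392)
side ptr (np.float64(-25.1), 0.0283) (np.float64(-27.5), 0.0408)
```

View pics/g3.png

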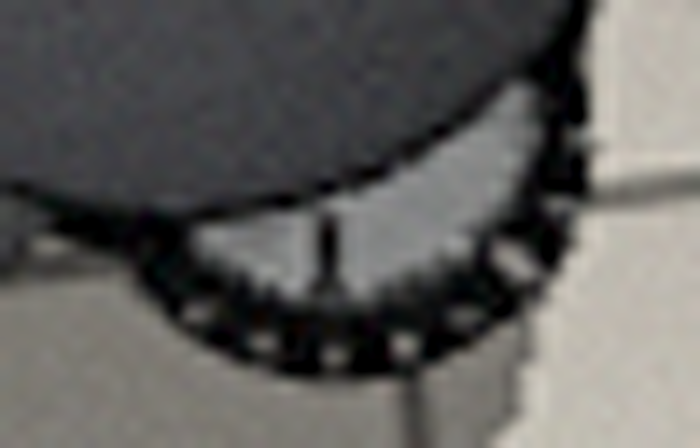

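View pics/g4.png

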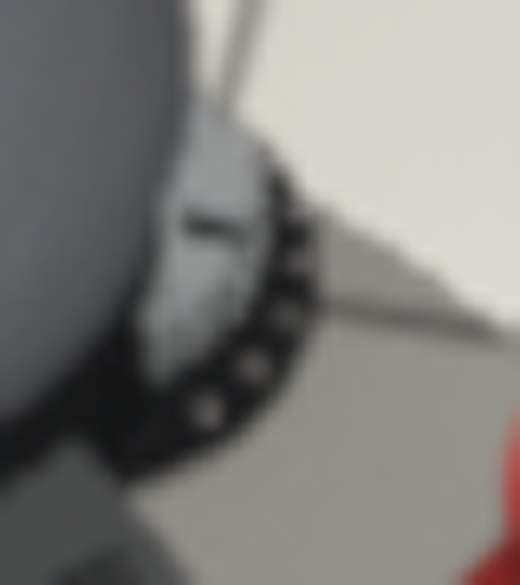

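Call:
{"fn": "step_arm", "kwargs": {"moves": [{"travel": [-20, -28, 0], "twist": 0, "fingers": 88}, {"travel": [-44, -59, -12], "twist": 0, "fingers": 88}, {"travel": [-66, -90, -30], "twist": 0, "fingers": 88}, {"travel": [-72, -97, -55], "twist": 0, "fingers": 88}, {"travel": [-72, -97, -85], "twist": 0, "fingers": 88}]}}

```text
clock: 11.75
tcp_pos: [0.4701, -0.3399, 0.216]
tcp_rot: [0.699, 0.109, -0.698, 0.111]
ft_force: [-0.0, -0.3, -0.0]
gripper_width: 0.0877
```

```bash
python3 -c "
from h import *
st(); p=shot('side','h1',(260,60,460,200),4)
W=cloud(p); q=W[(np.hypot(W[...,0]-.47,W[...,1]+.342)<.045)&(W[...,2]>.112)&(W[...,2]<.1275)]; print(fitc(q,.028),q[:,2].max())"
```

```text
t 11.75 tcp [ 0.4701 -0.3399  0.216 ] x [ 0.002 -0.002 -1.   ] yaw_y -72.04 F [-0.05 -0.33 -0.03] w 0.0877 q [-0.83  0.47  1.29 -0.    1.38  0.43]
(array([ 0.469 , -0.3389]), 184, 0.0016) 0.12746826006566106
```

View pics/h1.png

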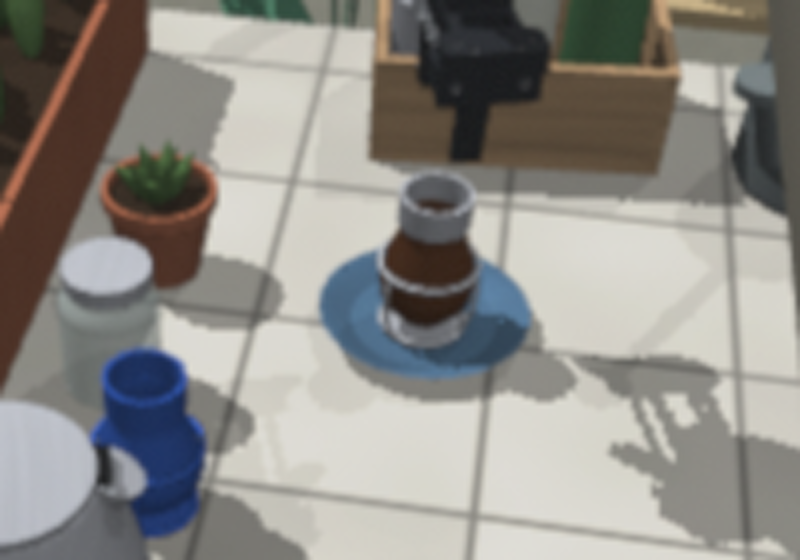

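Call:
{"fn": "step_arm", "kwargs": {"moves": [{"travel": [0, 0, -25], "twist": 0, "fingers": 88}, {"travel": [0, 0, -50], "twist": 0, "fingers": 88}, {"travel": [0, 0, -72], "twist": 0, "fingers": 88}, {"travel": [0, 0, -86], "twist": 0, "fingers": 88}, {"travel": [0, 0, -90], "twist": 0, "fingers": 88}]}}

```text
clock: 12.22
tcp_pos: [0.4712, -0.3367, 0.1243]
tcp_rot: [-0.698, -0.113, 0.699, -0.111]
ft_force: [0.5, -0.2, 0.3]
gripper_width: 0.0877
```

Call:
{"fn": "step_arm", "kwargs": {"moves": [{"travel": [0, 0, 0], "twist": 0, "fingers": 70}, {"travel": [0, 0, 0], "twist": 0, "fingers": 60}, {"travel": [0, 0, 0], "twist": 0, "fingers": 50}, {"travel": [0, 0, 0], "twist": 0, "fingers": 45}, {"travel": [0, 0, 0], "twist": 0, "fingers": 40}], "squeeze": 60}}

```text
clock: 12.63
tcp_pos: [0.4714, -0.3385, 0.127]
tcp_rot: [0.699, 0.111, -0.698, 0.112]
ft_force: [-0.4, -2.4, 1.4]
gripper_width: 0.0571
```

```bash
python3 -c "
from h import *
s=st()
f=np.array([-.951,-.309]);l=np.array([-.309,.951]);w=c+.06*f
for name,rad,t in (('pre',.110,.018),('contact',.0715,.018),('mid',.0715,0),('end',.0715,-.020)):
    print(name,(w+rad*f+t*l).round(4))
"
```

```text
t 12.63 tcp [ 0.4714 -0.3385  0.127 ] x [ 0.001 -0.002 -1.   ] yaw_y -71.87 F [-0.44 -2.36  1.37] w 0.0571 q [-0.83  0.56  1.41 -0.    1.16  0.43]
pre [0.5118 0.0398]
contact [0.5484 0.0517]
mid [0.5539 0.0346]
end [0.5601 0.0155]
```

Call:
{"fn": "step_arm", "kwargs": {"moves": [{"travel": [0, 0, 5], "twist": 0, "fingers": 40}, {"travel": [0, 0, 18], "twist": 0, "fingers": 40}, {"travel": [0, 4, 36], "twist": 0, "fingers": 40}, {"travel": [1, 16, 52], "twist": 0, "fingers": 40}, {"travel": [4, 38, 60], "twist": 0, "fingers": 40}]}}

```text
clock: 13.05
tcp_pos: [0.4751, -0.3014, 0.1879]
tcp_rot: [0.699, 0.11, -0.698, 0.112]
ft_force: [-0.0, 0.3, -2.9]
gripper_width: 0.055
```

Call:
{"fn": "step_arm", "kwargs": {"moves": [{"travel": [3, 32, 0], "twist": 0, "fingers": 40}, {"travel": [6, 66, 0], "twist": 0, "fingers": 40}, {"travel": [9, 102, 0], "twist": 0, "fingers": 40}, {"travel": [13, 138, 0], "twist": 0, "fingers": 40}, {"travel": [17, 172, 0], "twist": 0, "fingers": 40}]}}

```text
clock: 13.47
tcp_pos: [0.4916, -0.1262, 0.1863]
tcp_rot: [-0.698, -0.111, 0.698, -0.111]
ft_force: [0.9, 0.5, -2.8]
gripper_width: 0.0551
```

Call:
{"fn": "step_arm", "kwargs": {"moves": [{"travel": [3, 34, 0], "twist": 0, "fingers": 40}, {"travel": [6, 68, -10], "twist": 0, "fingers": 40}, {"travel": [9, 104, -20], "twist": 0, "fingers": 40}, {"travel": [13, 140, -30], "twist": 0, "fingers": 40}, {"travel": [17, 168, -38], "twist": 0, "fingers": 40}]}}

```text
clock: 13.88
tcp_pos: [0.5084, 0.0424, 0.1477]
tcp_rot: [-0.698, -0.112, 0.699, -0.111]
ft_force: [-0.2, -0.0, -3.1]
gripper_width: 0.0546
```

```bash
python3 -c "
from h import *
st(); p=shot('side','i1',(220,120,380,260),4)
W=cloud(p); q=W[(np.hypot(W[...,0]-.511,W[...,1]-.036)<.05)&(W[...,2]>.125)&(W[...,2]<.146)]; print(fitc(q,.028),q[:,2].max())"
```

```text
t 13.88 tcp [0.5084 0.0424 0.1477] x [-0.001  0.001 -1.   ] yaw_y -71.83 F [-0.17 -0.01 -3.08] w 0.0546 q [-0.15  0.43  1.59  0.    1.12  1.1 ]
(array([0.5007, 0.0551]), 18, 0.0007) 0.133916185638412
```

View pics/i1.png

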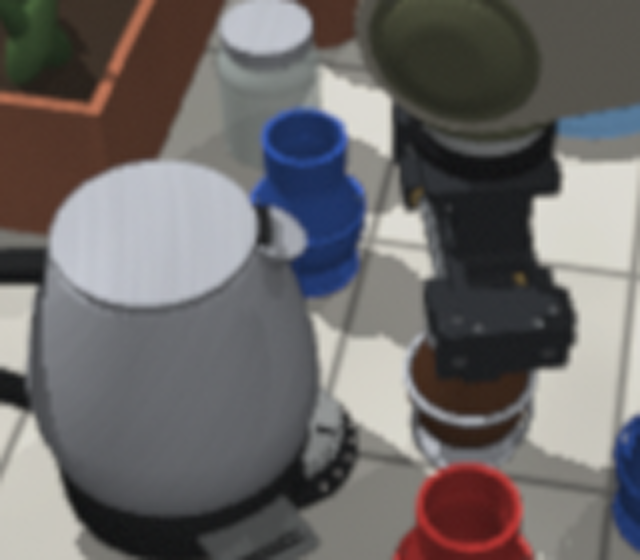

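Call:
{"fn": "step_arm", "kwargs": {"moves": [{"travel": [0, 0, -5], "twist": 0, "fingers": 40}, {"travel": [5, 2, -10], "twist": 0, "fingers": 40}, {"travel": [15, 5, -10], "twist": 0, "fingers": 40}, {"travel": [25, 8, -10], "twist": 0, "fingers": 40}, {"travel": [33, 10.5, -10], "twist": 0, "fingers": 40}]}}

```text
clock: 14.35
tcp_pos: [0.543, 0.0494, 0.1379]
tcp_rot: [0.698, 0.111, -0.698, 0.111]
ft_force: [0.3, -0.5, -2.7]
gripper_width: 0.0551
```

```bash
cat >> h.py <<'E'
f_=np.array([-.951,-.309]);l_=np.array([-.309,.951]);w_=c+.06*f_
def rel():
    s=st(); d=s['tcp_pos'][:2]-w_; print('rad',(d@f_).round(4),'tan',(d@l_).round(4),'dist',np.hypot(*d).round(4),'F rad',(s['ft_force'][:2]@f_).round(2),'tan',(s['ft_force'][:2]@l_).round(2)); return s
E
python3 -c "
from h import *
s=rel(); p=shot('side','j1',(240,160,380,260),5)
W=cloud(p); d=np.hypot(W[...,0]-s['tcp_pos'][0],W[...,1]-s['tcp_pos'][1])
q=W[(d<.05)&(d>.03)&(W[...,2]>.006)&(W[...,2]<.1)]; print(len(q),np.percentile(q[:,2],[0,1,5])); 
b=W[(d<.05)&(W[...,2]>.055)&(W[...,2]<.07)]; print(fitc(b,.0405))"
```

```text
t 14.35 tcp [0.543  0.0494 0.1379] x [ 0. -0. -1.] yaw_y -71.97 F [ 0.32 -0.54 -2.73] w 0.0551 q [-0.13  0.5   1.5  -0.    1.14  1.13]
rad 0.0773 tan 0.0174 dist 0.0792 F rad -0.13 tan -0.61
631 [0.00611359 0.00919132 0.01145749]
(array([0.5409, 0.0447]), 104, 0.0008)
```

View pics/j1.png

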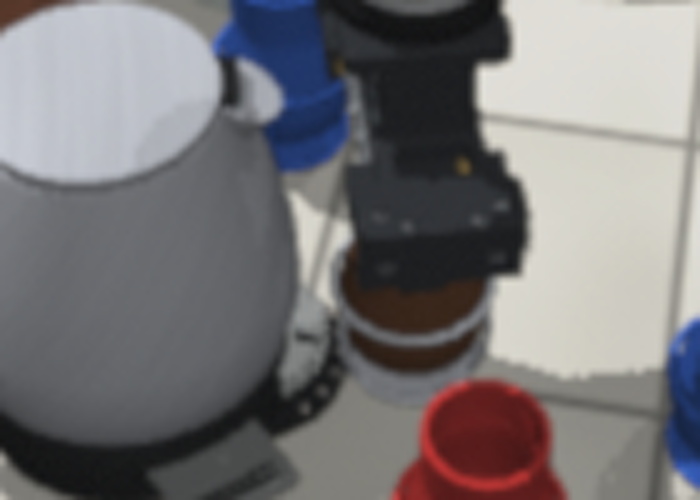

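Call:
{"fn": "step_arm", "kwargs": {"moves": [{"travel": [1, 0.3, 0], "twist": 0, "fingers": 40}, {"travel": [2, 0.6, 0], "twist": 0, "fingers": 40}, {"travel": [3, 1, 0], "twist": 0, "fingers": 40}, {"travel": [4, 1.3, 0], "twist": 0, "fingers": 40}, {"travel": [5, 1.6, 0], "twist": 0, "fingers": 40}]}}

```text
clock: 14.82
tcp_pos: [0.5469, 0.0519, 0.1381]
tcp_rot: [-0.698, -0.111, 0.698, -0.111]
ft_force: [-0.1, -0.4, -2.9]
gripper_width: 0.0549
```

Call:
{"fn": "step_arm", "kwargs": {"moves": [{"travel": [0.5, 0.1, 0], "twist": 0, "fingers": 40}, {"travel": [1, 0.3, 0], "twist": 0, "fingers": 40}, {"travel": [1.5, 0.5, 0], "twist": 0, "fingers": 40}, {"travel": [2, 0.6, 0], "twist": 0, "fingers": 40}, {"travel": [2, 0.6, 0], "twist": 0, "fingers": 40}]}}

```text
clock: 15.23
tcp_pos: [0.5491, 0.0526, 0.138]
tcp_rot: [0.698, 0.111, -0.698, 0.111]
ft_force: [-0.1, -0.1, -2.9]
gripper_width: 0.0545
```

```bash
python3 -c "
from h import *
rel()"
```

```text
t 15.23 tcp [0.5491 0.0526 0.138 ] x [ 0.  0. -1.] yaw_y -71.87 F [-0.11 -0.11 -2.87] w 0.0545 q [-0.12  0.51  1.48  0.    1.15  1.14]
rad 0.0705 tan 0.0187 dist 0.0729 F rad 0.14 tan -0.07
```

Now 1 mm creeping until force shows.

Call:
{"fn": "step_arm", "kwargs": {"moves": [{"travel": [0.5, 0.1, 0], "twist": 0, "fingers": 40}, {"travel": [1, 0.3, 0], "twist": 0, "fingers": 40}, {"travel": [1.5, 0.5, 0], "twist": 0, "fingers": 40}, {"travel": [2, 0.6, 0], "twist": 0, "fingers": 40}, {"travel": [2, 0.6, 0], "twist": 0, "fingers": 40}]}}

```text
clock: 15.65
tcp_pos: [0.5511, 0.0532, 0.138]
tcp_rot: [0.698, 0.111, -0.698, 0.111]
ft_force: [0.4, 0.3, -3.0]
gripper_width: 0.0547
```

Call:
{"fn": "step_arm", "kwargs": {"moves": [{"travel": [0.5, 0.1, 0], "twist": 0, "fingers": 40}, {"travel": [1, 0.3, 0], "twist": 0, "fingers": 40}, {"travel": [1, 0.3, 0], "twist": 0, "fingers": 40}, {"travel": [1, 0.3, 0], "twist": 0, "fingers": 40}, {"travel": [1, 0.3, 0], "twist": 0, "fingers": 40}]}}

```text
clock: 16.07
tcp_pos: [0.552, 0.0535, 0.138]
tcp_rot: [-0.698, -0.111, 0.698, -0.111]
ft_force: [-0.2, -0.2, -1.6]
gripper_width: 0.0547
```

```bash
python3 -c "
from h import *
rel()"
```

```text
t 16.07 tcp [0.552  0.0535 0.138 ] x [-0. -0. -1.] yaw_y -71.87 F [-0.18 -0.16 -1.63] w 0.0547 q [-0.12  0.51  1.48 -0.    1.16  1.14]
rad 0.0675 tan 0.0186 dist 0.07 F rad 0.22 tan -0.1
```

Call:
{"fn": "step_arm", "kwargs": {"moves": [{"travel": [0.5, 0.1, 0], "twist": 0, "fingers": 40}, {"travel": [1, 0.3, 0], "twist": 0, "fingers": 40}, {"travel": [1, 0.3, 0], "twist": 0, "fingers": 40}, {"travel": [1, 0.3, 0], "twist": 0, "fingers": 40}, {"travel": [1, 0.3, 0], "twist": 0, "fingers": 40}]}}

```text
clock: 16.48
tcp_pos: [0.553, 0.0538, 0.138]
tcp_rot: [-0.698, -0.111, 0.698, -0.111]
ft_force: [-0.7, -1.2, -0.7]
gripper_width: 0.0547
```

```bash
python3 -c "
from h import *
s=rel(); print(s['torque']); p=shot('side','k1',(240,180,360,260),6);p=shot('top','k2',(250,150,350,250),6)"
```

```text
t 16.48 tcp [0.553  0.0538 0.138 ] x [-0.  0. -1.] yaw_y -71.87 F [-0.65 -1.22 -0.72] w 0.0547 q [-0.12  0.51  1.47 -0.    1.16  1.14]
rad 0.0665 tan 0.0186 dist 0.069 F rad 1.0 tan -0.95
[ 0.01866143  0.30982692 -0.05664541]
```

View pics/k1.png

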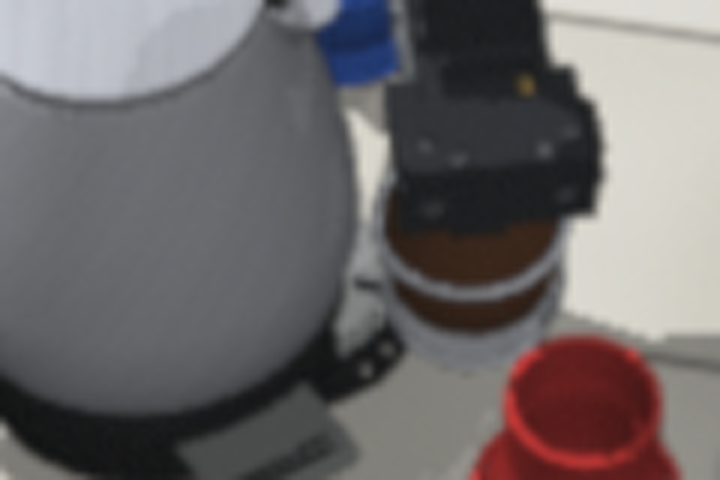

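View pics/k2.png

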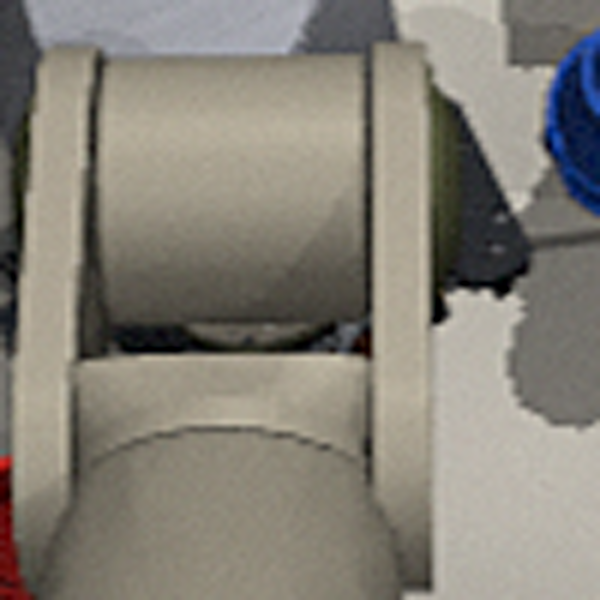

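Call:
{"fn": "step_arm", "kwargs": {"moves": [{"travel": [0.7, -2.9, 0], "twist": 0, "fingers": 40}, {"travel": [1.1, -6.0, 0], "twist": 0, "fingers": 40}, {"travel": [1.6, -9.0, 0], "twist": 0, "fingers": 40}, {"travel": [2.1, -11.9, 0], "twist": 0, "fingers": 40}, {"travel": [2.8, -14.9, 0], "twist": 0, "fingers": 40}]}}

```text
clock: 17.0
tcp_pos: [0.5559, 0.0384, 0.1379]
tcp_rot: [-0.698, -0.111, 0.698, -0.111]
ft_force: [-1.4, 0.3, -2.3]
gripper_width: 0.0548
```

```bash
python3 -c "
from h import *
s=rel(); print(s['torque']); p=shot('side','l1',(240,180,360,260),6)"
```

```text
t 17.0 tcp [0.5559 0.0384 0.1379] x [-0. -0. -1.] yaw_y -71.89 F [-1.38  0.32 -2.3 ] w 0.0548 q [-0.14  0.51  1.47 -0.    1.16  1.11]
rad 0.0684 tan 0.0031 dist 0.0685 F rad 1.21 tan 0.73
[0.10428661 0.27645914 0.05212973]
```

View pics/l1.png

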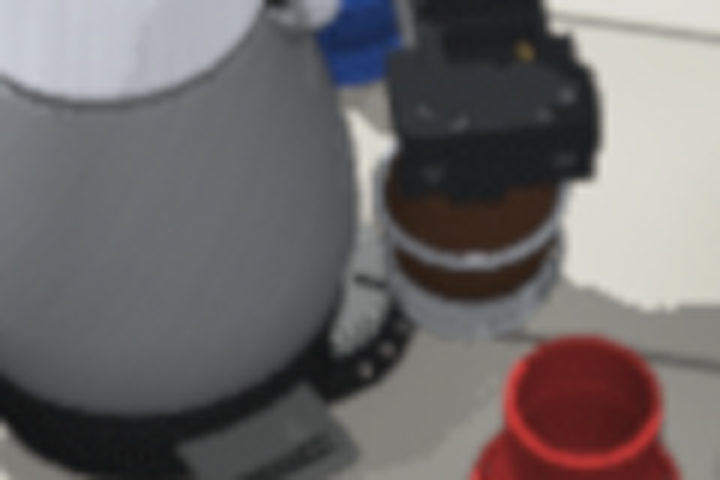

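Call:
{"fn": "step_arm", "kwargs": {"moves": [{"travel": [1, 0.3, 0], "twist": 0, "fingers": 40}, {"travel": [2, 0.6, 0], "twist": 0, "fingers": 40}, {"travel": [3, 1, 0], "twist": 0, "fingers": 40}, {"travel": [3, 1, 0], "twist": 0, "fingers": 40}, {"travel": [3, 1, 0], "twist": 0, "fingers": 40}]}}

```text
clock: 17.47
tcp_pos: [0.5587, 0.0399, 0.1379]
tcp_rot: [-0.698, -0.111, 0.698, -0.112]
ft_force: [-3.4, -0.7, -1.0]
gripper_width: 0.055
```

```bash
python3 -c "
from h import *
s=rel(); print(s['torque'])"
```

```text
t 17.47 tcp [0.5587 0.0399 0.1379] x [-0.001 -0.    -1.   ] yaw_y -71.86 F [-3.39 -0.74 -1.04] w 0.055 q [-0.14  0.52  1.46 -0.    1.16  1.11]
rad 0.0653 tan 0.0036 dist 0.0654 F rad 3.45 tan 0.34
[-0.23180051  0.8047298  -0.0278179 ]
```

Call:
{"fn": "step_arm", "kwargs": {"moves": [{"travel": [0.9, -2.9, 0], "twist": 0, "fingers": 40}, {"travel": [1.9, -5.7, 0], "twist": 0, "fingers": 40}, {"travel": [2.9, -8.5, 0], "twist": 0, "fingers": 40}, {"travel": [4.2, -11.3, 0], "twist": 0, "fingers": 40}, {"travel": [5.5, -14.0, 0], "twist": 0, "fingers": 40}]}}

```text
clock: 17.88
tcp_pos: [0.5645, 0.0255, 0.1379]
tcp_rot: [-0.698, -0.111, 0.698, -0.111]
ft_force: [-3.0, -0.9, -1.9]
gripper_width: 0.0546
```

```bash
python3 -c "
from h import *
s=rel(); print(s['torque']); p=shot('side','m1',(240,180,360,260),6)"
```

```text
t 17.88 tcp [0.5645 0.0255 0.1379] x [-0.  0. -1.] yaw_y -71.89 F [-2.98 -0.9  -1.94] w 0.0546 q [-0.16  0.53  1.44  0.    1.17  1.09]
rad 0.0643 tan -0.0119 dist 0.0654 F rad 3.11 tan 0.07
[-0.09677627  0.73790883 -0.00899427]
```

View pics/m1.png

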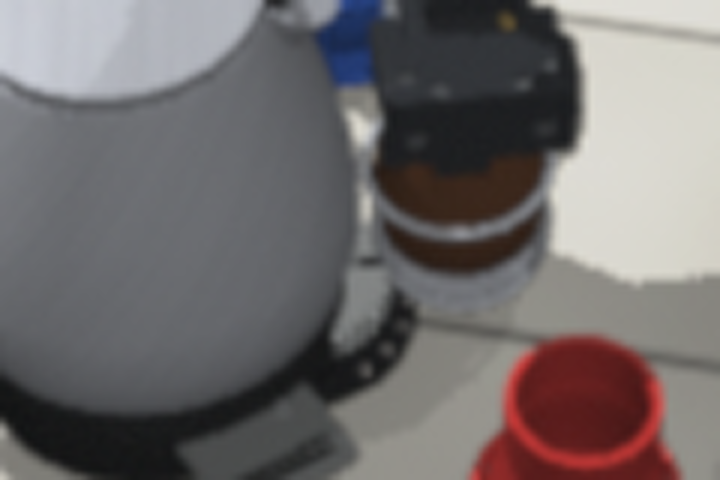

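Call:
{"fn": "step_arm", "kwargs": {"moves": [{"travel": [-6, -2, 0], "twist": 0, "fingers": 40}, {"travel": [-14, -4.6, 0], "twist": 0, "fingers": 40}, {"travel": [-22, -7, 0], "twist": 0, "fingers": 40}, {"travel": [-30, -10, 0], "twist": 0, "fingers": 40}, {"travel": [-38, -12, 0], "twist": 0, "fingers": 40}]}}

```text
clock: 18.35
tcp_pos: [0.5255, 0.0136, 0.1381]
tcp_rot: [0.698, 0.111, -0.698, 0.111]
ft_force: [0.9, -0.2, -2.3]
gripper_width: 0.0548
```

```bash
python3 -c "
from h import *
s=rel(); p=shot('side','n1',(260,180,360,260),7); np.savez('n.npz',**p)
W=cloud(p); d=np.hypot(W[...,0]-s['tcp_pos'][0],W[...,1]-s['tcp_pos'][1])
b=W[(d<.05)&(W[...,2]>.055)&(W[...,2]<.07)]; print(fitc(b,.0405))"
```

```text
t 18.35 tcp [0.5255 0.0136 0.1381] x [ 0.001 -0.    -1.   ] yaw_y -71.88 F [ 0.89 -0.16 -2.34] w 0.0548 q [-0.2   0.47  1.56  0.    1.12  1.05]
rad 0.1051 tan -0.0111 dist 0.1057 F rad -0.8 tan -0.43
(array([0.51  , 0.0807]), 112, 0.0072)
```

View pics/n1.png

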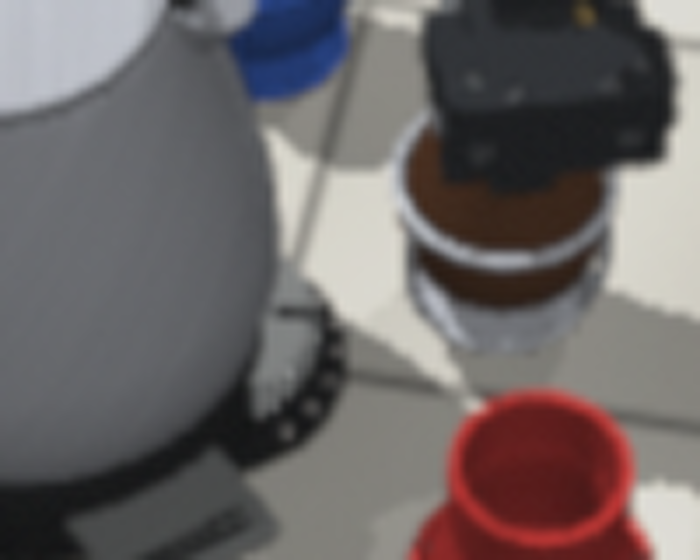

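```bash
python3 -c "
from h import *
s=dict(np.load('n.npz'))
for px in ((300.3,224.4),(303.5,224.5),(306,224.8)): print(wang(s,px))"
```

```text
(np.float64(-9.9), 0.0275)
(np.float64(-9.8), 0.0355)
(np.float64(-10.7), 0.0418)
```

Call:
{"fn": "step_arm", "kwargs": {"moves": [{"travel": [-3, 10, 0], "twist": 0, "fingers": 40}, {"travel": [-7, 21, 0], "twist": 0, "fingers": 40}, {"travel": [4, 24.5, 0], "twist": 0, "fingers": 40}, {"travel": [14, 28, 0], "twist": 0, "fingers": 40}, {"travel": [22.7, 30.5, 0], "twist": 0, "fingers": 40}]}}

```text
clock: 18.82
tcp_pos: [0.5494, 0.0461, 0.1381]
tcp_rot: [0.698, 0.112, -0.698, 0.112]
ft_force: [0.5, 0.1, -2.5]
gripper_width: 0.0544
```

Call:
{"fn": "step_arm", "kwargs": {"moves": [{"travel": [2, 0.6, 0], "twist": 0, "fingers": 40}, {"travel": [4, 1.3, 0], "twist": 0, "fingers": 40}, {"travel": [6, 1.9, 0], "twist": 0, "fingers": 40}, {"travel": [8, 2.6, 0], "twist": 0, "fingers": 40}, {"travel": [8, 2.6, 0], "twist": 0, "fingers": 40}]}}

```text
clock: 19.23
tcp_pos: [0.5565, 0.0472, 0.1378]
tcp_rot: [-0.698, -0.112, 0.699, -0.111]
ft_force: [-3.1, -0.3, -1.4]
gripper_width: 0.0548
```

```bash
python3 -c "
from h import *
rel()"
```

```text
t 19.23 tcp [0.5565 0.0472 0.1378] x [-0.002  0.    -1.   ] yaw_y -71.87 F [-3.14 -0.31 -1.4 ] w 0.0548 q [-0.13  0.52  1.46 -0.    1.16  1.13]
rad 0.0652 tan 0.0112 dist 0.0661 F rad 3.08 tan 0.68
```

Call:
{"fn": "step_arm", "kwargs": {"moves": [{"travel": [0.7, -2.9, 0], "twist": 0, "fingers": 40}, {"travel": [1.5, -5.8, 0], "twist": 0, "fingers": 40}, {"travel": [2.2, -8.8, 0], "twist": 0, "fingers": 40}, {"travel": [3.1, -11.6, 0], "twist": 0, "fingers": 40}, {"travel": [4.1, -14.4, 0], "twist": 0, "fingers": 40}]}}

```text
clock: 19.65
tcp_pos: [0.5611, 0.0321, 0.1378]
tcp_rot: [-0.698, -0.111, 0.698, -0.111]
ft_force: [-2.7, 1.1, -2.2]
gripper_width: 0.0546
```

Call:
{"fn": "step_arm", "kwargs": {"moves": [{"travel": [1.2, -2.8, 0], "twist": 0, "fingers": 40}, {"travel": [2.5, -5.5, 0], "twist": 0, "fingers": 40}, {"travel": [3.5, -7.3, 0], "twist": 0, "fingers": 40}, {"travel": [3.5, -7.3, 0], "twist": 0, "fingers": 40}, {"travel": [3.5, -7.3, 0], "twist": 0, "fingers": 40}]}}

```text
clock: 20.07
tcp_pos: [0.5647, 0.0252, 0.1379]
tcp_rot: [-0.698, -0.111, 0.698, -0.111]
ft_force: [-1.7, -0.4, -2.5]
gripper_width: 0.0549
```

```bash
python3 -c "
from h import *
rel(); p=shot('side','o1',(260,180,360,260),7); np.savez('o.npz',**p)"
```

```text
t 20.07 tcp [0.5647 0.0252 0.1379] x [-0. -0. -1.] yaw_y -71.88 F [-1.7  -0.43 -2.52] w 0.0549 q [-0.16  0.53  1.44 -0.    1.17  1.09]
rad 0.0642 tan -0.0122 dist 0.0653 F rad 1.75 tan 0.11
```

View pics/o1.png

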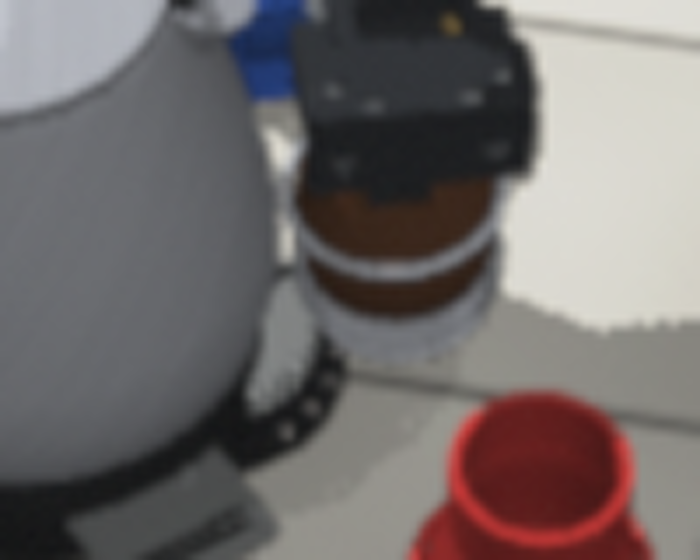

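Call:
{"fn": "step_arm", "kwargs": {"moves": [{"travel": [-6, -2, 0], "twist": 0, "fingers": 40}, {"travel": [-14, -4.6, 0], "twist": 0, "fingers": 40}, {"travel": [-22, -7, 0], "twist": 0, "fingers": 40}, {"travel": [-30, -10, 0], "twist": 0, "fingers": 40}, {"travel": [-38, -12, 0], "twist": 0, "fingers": 40}]}}

```text
clock: 20.53
tcp_pos: [0.5258, 0.013, 0.1382]
tcp_rot: [0.699, 0.111, -0.698, 0.111]
ft_force: [0.2, -0.8, -2.1]
gripper_width: 0.0545
```

```bash
python3 -c "
from h import *
rel(); p=shot('side','q1',(285,205,325,245),14); np.savez('q.npz',**p)"
```

```text
t 20.53 tcp [0.5258 0.013  0.1382] x [ 0.001 -0.    -1.   ] yaw_y -71.89 F [ 0.16 -0.83 -2.15] w 0.0545 q [-0.2   0.47  1.56  0.    1.12  1.05]
rad 0.1049 tan -0.0119 dist 0.1056 F rad 0.1 tan -0.83
```

View pics/q1.png

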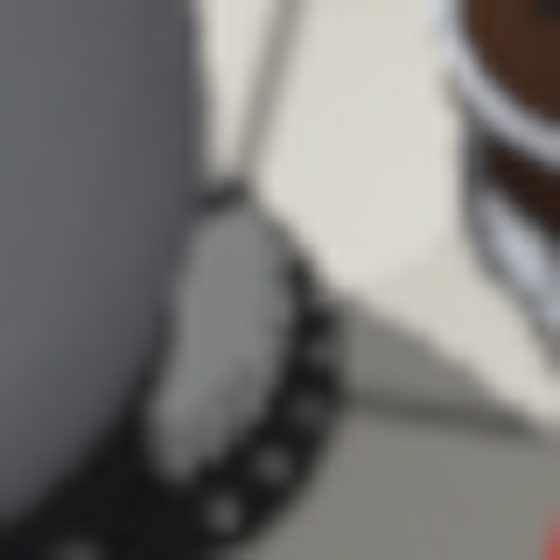

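```bash
python3 -c "
from h import *
s=dict(np.load('q.npz'))
for px in ((299.6,219.6),(300.7,219),(302,218.5)): print(wang(s,px))
f=np.radians(FR)
# predicted pointer pixels for joint values
for v in (1.2,1.5,1.8):
    a=np.radians(-60)+v
    for r in (.026,.037):
        d=r*np.array([np.cos(f+a),np.sin(f+a)]); print(v,r,np.round((np.array(proj(s,[*(w_+d),.035]))-[285,205])*14))"
```

```text
(np.float64(21.7), 0.029)
(np.float64(22.4), 0.0323)
(np.float64(22.1), 0.0359)
1.2 0.026 [201. 231.]
1.2 0.037 [261. 218.]
1.5 0.026 [184. 200.]
1.5 0.037 [236. 174.]
1.8 0.026 [157. 175.]
1.8 0.037 [197. 139.]
```

Call:
{"fn": "step_arm", "kwargs": {"moves": [{"travel": [-4, -8, 12], "twist": 0, "fingers": 40}, {"travel": [-8, -30, 26], "twist": 0, "fingers": 40}, {"travel": [-12, -60, 40], "twist": 0, "fingers": 40}, {"travel": [-17, -95, 46], "twist": 0, "fingers": 40}, {"travel": [-22, -130, 46], "twist": 0, "fingers": 40}]}}

```text
clock: 21.0
tcp_pos: [0.5047, -0.118, 0.1858]
tcp_rot: [0.699, 0.111, -0.697, 0.112]
ft_force: [1.7, -0.0, -3.0]
gripper_width: 0.0549
```

Call:
{"fn": "step_arm", "kwargs": {"moves": [{"travel": [-5, -36, 0], "twist": 0, "fingers": 40}, {"travel": [-10, -76, 0], "twist": 0, "fingers": 40}, {"travel": [-16, -116, 0], "twist": 0, "fingers": 40}, {"travel": [-22, -156, 0], "twist": 0, "fingers": 40}, {"travel": [-28, -190, 0], "twist": 0, "fingers": 40}]}}

```text
clock: 21.42
tcp_pos: [0.4758, -0.3093, 0.1841]
tcp_rot: [0.699, 0.111, -0.698, 0.111]
ft_force: [0.6, 0.4, -2.9]
gripper_width: 0.0546
```

```bash
python3 -c "
from h import *
rel(); p=shot('side','r1',(300,70,430,170),6); p=shot('top','r2',(270,170,330,220),11); np.savez('r2.npz',**p)"
```

```text
t 21.42 tcp [ 0.4758 -0.3093  0.1841] x [ 0.001 -0.001 -1.   ] yaw_y -71.93 F [ 0.62  0.38 -2.88] w 0.0546 q [-0.78  0.48  1.38 -0.    1.28  0.47]
rad 0.2521 tan -0.3029 dist 0.3941 F rad -0.71 tan 0.17
```

View pics/r1.png

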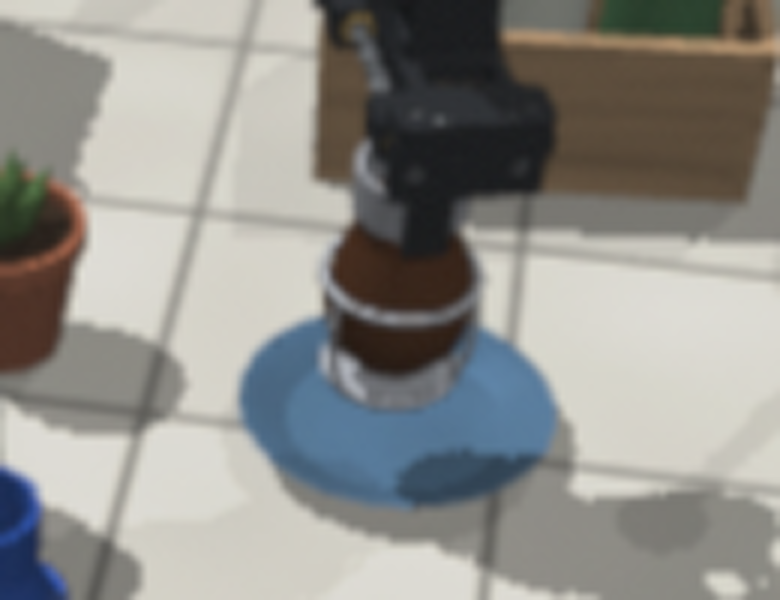

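View pics/r2.png

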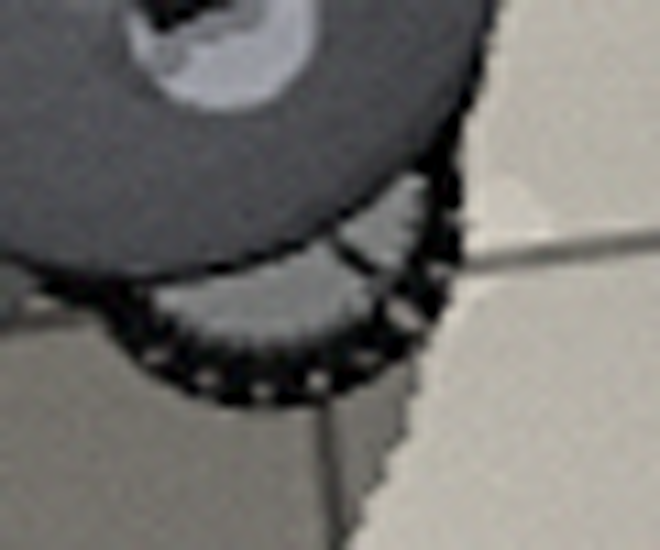

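Call:
{"fn": "step_arm", "kwargs": {"moves": [{"travel": [-3, -16, 0], "twist": 0, "fingers": 40}, {"travel": [-5.5, -32, -8], "twist": 0, "fingers": 40}, {"travel": [-5.5, -32, -20], "twist": 0, "fingers": 40}, {"travel": [-5.5, -32, -32], "twist": 0, "fingers": 40}, {"travel": [-5.5, -32, -42], "twist": 0, "fingers": 40}]}}

```text
clock: 21.93
tcp_pos: [0.4709, -0.3389, 0.1406]
tcp_rot: [-0.698, -0.112, 0.698, -0.111]
ft_force: [0.3, 0.3, -2.6]
gripper_width: 0.0547
```

```bash
python3 -c "
from h import *
s=st(); p=shot('side','s1',(300,70,430,170),6)
W=cloud(p); d=np.hypot(W[...,0]-s['tcp_pos'][0],W[...,1]-s['tcp_pos'][1])
b=W[(d<.05)&(W[...,2]>.05)&(W[...,2]<.075)]; print(fitc(b,.0405))
b=W[(d<.045)&(W[...,2]>.022)&(W[...,2]<.04)]; print(fitc(b,.035))"
```

```text
t 21.93 tcp [ 0.4709 -0.3389  0.1406] x [-0.001  0.001 -1.   ] yaw_y -71.85 F [ 0.28  0.27 -2.59] w 0.0547 q [-0.83  0.55  1.4  -0.    1.2   0.43]
(array([ 0.4683, -0.3439]), 139, 0.0014)
(array([ 0.4675, -0.3491]), 96, 0.0048)
```

View pics/s1.png

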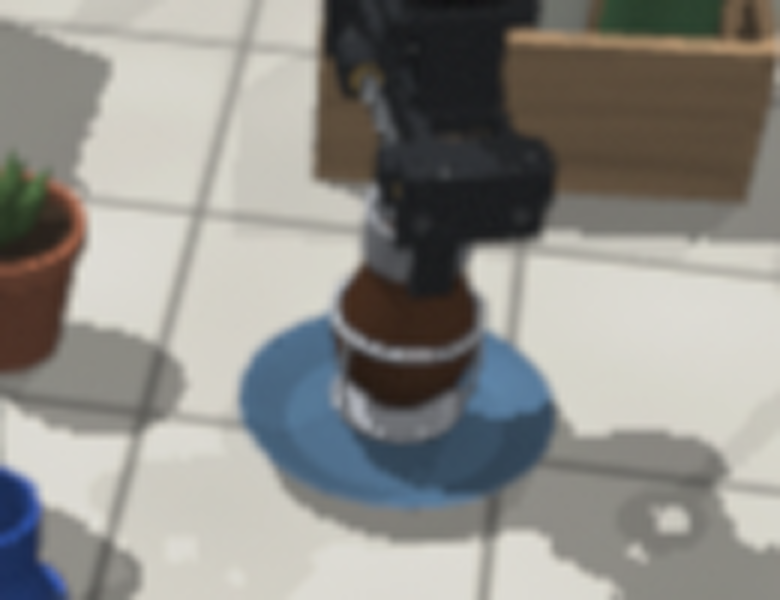

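Call:
{"fn": "step_arm", "kwargs": {"moves": [{"travel": [0, -1, -4], "twist": 0, "fingers": 40}, {"travel": [0, -1, -8], "twist": 0, "fingers": 40}, {"travel": [0, -1, -10], "twist": 0, "fingers": 40}, {"travel": [0, -1, -12], "twist": 0, "fingers": 40}, {"travel": [0, -1, -13], "twist": 0, "fingers": 40}]}}

```text
clock: 22.4
tcp_pos: [0.4712, -0.3397, 0.129]
tcp_rot: [0.698, 0.111, -0.698, 0.112]
ft_force: [0.5, 0.8, -2.4]
gripper_width: 0.0548
```

Call:
{"fn": "step_arm", "kwargs": {"moves": [{"travel": [0, 0, -0.5], "twist": 0, "fingers": 40}, {"travel": [0, 0, -1], "twist": 0, "fingers": 40}, {"travel": [0, 0, -1], "twist": 0, "fingers": 40}, {"travel": [0, 0, -1], "twist": 0, "fingers": 40}, {"travel": [0, 0, -1], "twist": 0, "fingers": 40}]}}

```text
clock: 22.82
tcp_pos: [0.4712, -0.3397, 0.1281]
tcp_rot: [0.698, 0.111, -0.698, 0.111]
ft_force: [-0.4, -0.3, -1.7]
gripper_width: 0.0552
```

Call:
{"fn": "step_arm", "kwargs": {"moves": [{"travel": [0, 0, -0.5], "twist": 0, "fingers": 40}, {"travel": [0, 0, -1], "twist": 0, "fingers": 40}, {"travel": [0, 0, -1.5], "twist": 0, "fingers": 40}, {"travel": [0, 0, -1.5], "twist": 0, "fingers": 40}, {"travel": [0, 0, -1.5], "twist": 0, "fingers": 40}]}}

```text
clock: 23.23
tcp_pos: [0.4713, -0.3398, 0.1269]
tcp_rot: [0.698, 0.111, -0.698, 0.112]
ft_force: [0.1, 0.9, 3.0]
gripper_width: 0.0547
```

Call:
{"fn": "step_arm", "kwargs": {"moves": [{"travel": [0, 0, -0.5], "twist": 0, "fingers": 56}, {"travel": [0, 0, -0.5], "twist": 0, "fingers": 64}, {"travel": [0, 0, -0.5], "twist": 0, "fingers": 75}, {"travel": [0, 0, -0.5], "twist": 0, "fingers": 88}, {"travel": [0, 0, -0.5], "twist": 0, "fingers": 88}]}}

```text
clock: 23.65
tcp_pos: [0.4711, -0.3396, 0.1258]
tcp_rot: [-0.698, -0.111, 0.698, -0.111]
ft_force: [-0.8, -0.0, -0.6]
gripper_width: 0.0804
```

Call:
{"fn": "step_arm", "kwargs": {"moves": [{"travel": [0, 0, 15], "twist": 0, "fingers": 88}, {"travel": [0, 0, 50], "twist": 0, "fingers": 88}, {"travel": [0, 0, 85], "twist": 0, "fingers": 88}, {"travel": [0, 20, 115], "twist": -5, "fingers": 88}, {"travel": [-10, 55, 130], "twist": -10, "fingers": 60}]}}

```text
clock: 24.07
tcp_pos: [0.4623, -0.2868, 0.259]
tcp_rot: [0.707, 0.046, -0.704, 0.05]
ft_force: [-0.0, -0.6, -0.6]
gripper_width: 0.0836
```

```bash
python3 -c "
from h import *
s=st(); p=shot('side','t1',(240,60,440,260),3)
W=cloud(p)
q=W[(np.hypot(W[...,0]-.47,W[...,1]+.34)<.045)&(W[...,2]>.112)&(W[...,2]<.1275)]; print(fitc(q,.028),q[:,2].max())
q=W[(np.hypot(W[...,0]-.47,W[...,1]+.34)<.12)&(W[...,2]>.012)&(W[...,2]<.02)]; r=np.hypot(q[:,0]-.469,q[:,1]+.342); print(fitc(q[r>.065]))
f=np.radians(FR-65); u=np.array([np.cos(f),np.sin(f)])
for r in (.116,.125,.1265,.14): print('paddle centre r',r,(c+r*u).round(4))
# paddle top cloud
pp=W-np.array([*c,0]); rr=pp[...,:2]@u; tt=pp[...,0]*-u[1]+pp[...,1]*u[0]; z=W[...,2]
with np.errstate(all='ignore'): m=(rr>.09)&(rr<.13)&(np.abs(tt)<.045)&(z>.015)&(z<.06)
print(m.sum(),'r',np.percentile(rr[m],[50,95,99]),'t',np.percentile(tt[m],[2,98]),'z',np.percentile(z[m],[5,50,95]))
A=np.c_[rr[m],np.ones(m.sum())]; print(np.linalg.lstsq(A,z[m],rcond=None)[0])"
```

```text
t 24.07 tcp [ 0.4623 -0.2868  0.259 ] x [ 0.004 -0.004 -1.   ] yaw_y -82.23 F [-0.01 -0.59 -0.6 ] w 0.0836 q [-0.77  0.37  1.33 -0.    1.44  0.66]
(array([ 0.4681, -0.34  ]), 173, 0.0021) 0.12748839520564936
(array([ 0.4678, -0.3416,  0.0777]), 321, 0.0038)
paddle centre r 0.116 [0.5999 0.16  ]
paddle centre r 0.125 [0.5938 0.1666]
paddle centre r 0.1265 [0.5927 0.1677]
paddle centre r 0.14 [0.5835 0.1776]
293 r [0.10879378 0.12107416 0.12155779] t [-0.02798753  0.02714921] z [0.0322877  0.03638534 0.04021197]
[0.13076135 0.02228073]
```

View pics/t1.png

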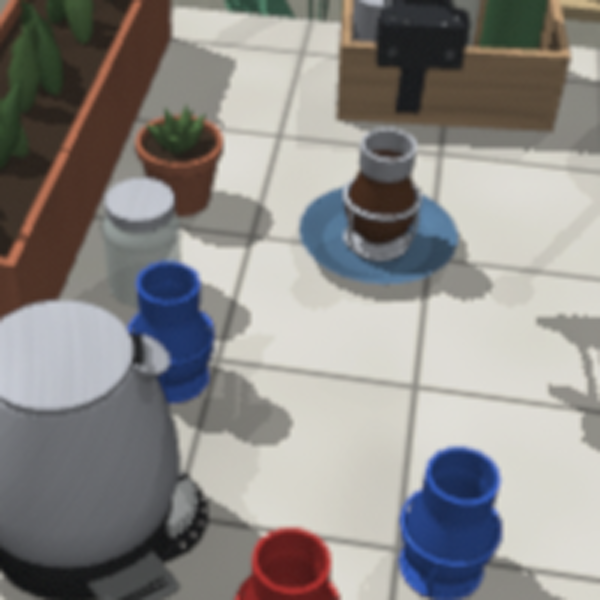

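Call:
{"fn": "step_arm", "kwargs": {"moves": [{"travel": [8, 31, 2], "twist": -4, "fingers": 0}, {"travel": [16, 62, 4], "twist": -8, "fingers": 0}, {"travel": [24, 93, 6], "twist": -12, "fingers": 0}, {"travel": [32, 124, 8], "twist": -16, "fingers": 0}, {"travel": [41, 155, 10], "twist": -20, "fingers": 0}]}}

```text
clock: 24.53
tcp_pos: [0.5021, -0.1282, 0.2659]
tcp_rot: [-0.703, 0.074, 0.703, 0.074]
ft_force: [0.2, -0.1, -0.3]
gripper_width: 0.0464
```

Call:
{"fn": "step_arm", "kwargs": {"moves": [{"travel": [8, 31, 0], "twist": -4, "fingers": 0}, {"travel": [16, 62, 0], "twist": -8, "fingers": 0}, {"travel": [24, 93, 0], "twist": -12, "fingers": 0}, {"travel": [32, 124, 0], "twist": -16, "fingers": 0}, {"travel": [41, 155, 0], "twist": -20, "fingers": 0}]}}

```text
clock: 24.95
tcp_pos: [0.5431, 0.0269, 0.2657]
tcp_rot: [-0.679, 0.195, 0.68, 0.195]
ft_force: [1.0, -0.6, 0.4]
gripper_width: 0.0129
```

Call:
{"fn": "step_arm", "kwargs": {"moves": [{"travel": [8, 31, 0], "twist": -4, "fingers": 0}, {"travel": [16, 62, 0], "twist": -8, "fingers": 0}, {"travel": [24, 93, 0], "twist": -12, "fingers": 0}, {"travel": [32, 124, 0], "twist": -15, "fingers": 0}, {"travel": [38, 153, 0], "twist": -15, "fingers": 0}]}}

```text
clock: 25.37
tcp_pos: [0.5813, 0.1801, 0.2655]
tcp_rot: [-0.648, 0.282, 0.649, 0.282]
ft_force: [0.4, -0.6, -0.0]
gripper_width: 0.0004
```

```bash
cat >> h.py <<'E'
u_=np.array([np.cos(np.radians(FR-65)),np.sin(np.radians(FR-65))]); t_=np.array([-u_[1],u_[0]])
def prel():
    s=st(); d=s['tcp_pos'][:2]-c; print('r',(d@u_).round(4),'t',(d@t_).round(4),'tipz',(s['tcp_pos'][2]-.025).round(4),'Fr',(s['ft_force'][:2]@u_).round(2)); print('u',u_,'t',t_); return s
E
python3 -c "
from h import *
prel()"
```

```text
t 25.37 tcp [0.5813 0.1801 0.2655] x [-0.001  0.    -1.   ] yaw_y -136.99 F [ 0.43 -0.57 -0.  ] w 0.0004 q [0.11 0.48 1.12 0.   1.54 2.5 ]
r 0.1433 t -0.0001 tipz 0.2405 Fr -0.71
u [-0.68199836  0.7313537 ] t [-0.7313537  -0.68199836]
```

```bash
python3 -c "
from h import *
for n in ('a_side','a_top','t'):
    if n=='t': continue
    p=dict(np.load(n+'.npz')); W=cloud(p); im=p['img'].astype(int); m=(im[...,2]>110)&(im[...,1]<60)&(im[...,0]<60)&(W[...,2]>.095)&(W[...,2]<.125)&(np.hypot(W[...,0]-.48,W[...,1]-.15)<.08)
    x=fitc(W[m],.028); print(x); d=x[0]-c; print('u',d@u_,'t',d@t_)
"
```

```text
(array([0.4899, 0.1629]), 120, 0.0026)
u 0.19310560951981973 t 0.07848772879870411
(array([0.491 , 0.1611]), 123, 0.0019)
u 0.19103897466083647 t 0.07891083677503549
```

Call:
{"fn": "step_arm", "kwargs": {"moves": [{"travel": [7, 4, 0], "twist": 6.6, "fingers": 0}, {"travel": [14, 8, 0], "twist": 13.2, "fingers": 0}, {"travel": [21, 12, 0], "twist": 19.8, "fingers": 0}, {"travel": [28, 16, 0], "twist": 26.4, "fingers": 0}, {"travel": [34, 20, 0], "twist": 33, "fingers": 0}]}}

```text
clock: 25.78
tcp_pos: [0.6155, 0.1986, 0.2654]
tcp_rot: [-0.702, 0.083, 0.703, 0.083]
ft_force: [-0.1, -0.1, -0.3]
gripper_width: 0.0003
```

Call:
{"fn": "step_arm", "kwargs": {"moves": [{"travel": [0, 0, 0], "twist": 6.6, "fingers": 0}, {"travel": [0, 0, 0], "twist": 13.2, "fingers": 0}, {"travel": [0, 0, 0], "twist": 19.8, "fingers": 0}, {"travel": [0, 0, 0], "twist": 26.4, "fingers": 0}, {"travel": [0, 0, 0], "twist": 33, "fingers": 0}]}}

```text
clock: 26.2
tcp_pos: [0.6151, 0.1983, 0.2654]
tcp_rot: [-0.697, -0.12, 0.697, -0.12]
ft_force: [1.1, -0.7, 0.7]
gripper_width: 0.0001
```

Call:
{"fn": "step_arm", "kwargs": {"moves": [{"travel": [0, 0, 0], "twist": 6.6, "fingers": 0}, {"travel": [0, 0, 0], "twist": 13.2, "fingers": 0}, {"travel": [0, 0, 0], "twist": 19.8, "fingers": 0}, {"travel": [0, 0, 0], "twist": 26.4, "fingers": 0}, {"travel": [0, 0, 0], "twist": 33, "fingers": 0}]}}

```text
clock: 26.62
tcp_pos: [0.6151, 0.1983, 0.2654]
tcp_rot: [-0.634, -0.313, 0.635, -0.313]
ft_force: [-0.3, -0.1, -0.4]
gripper_width: 0.0
```

Call:
{"fn": "step_arm", "kwargs": {"moves": [{"travel": [0, 0, 0], "twist": 6.6, "fingers": 0}, {"travel": [0, 0, 0], "twist": 13.2, "fingers": 0}, {"travel": [0, 0, 0], "twist": 19.8, "fingers": 0}, {"travel": [0, 0, 0], "twist": 26.4, "fingers": 0}, {"travel": [0, 0, 0], "twist": 33, "fingers": 0}]}}

```text
clock: 27.03
tcp_pos: [0.6151, 0.1983, 0.2655]
tcp_rot: [-0.519, -0.48, 0.52, -0.48]
ft_force: [-0.1, 0.2, -0.5]
gripper_width: -0.0
```

Call:
{"fn": "step_arm", "kwargs": {"moves": [{"travel": [0, 0, 0], "twist": 6.6, "fingers": 0}, {"travel": [0, 0, 0], "twist": 13.2, "fingers": 0}, {"travel": [0, 0, 0], "twist": 19.8, "fingers": 0}, {"travel": [0, 0, 0], "twist": 26.4, "fingers": 0}, {"travel": [0, 0, 0], "twist": 32, "fingers": 0}]}}

```text
clock: 27.45
tcp_pos: [0.6151, 0.1983, 0.2654]
tcp_rot: [0.367, 0.605, -0.367, 0.604]
ft_force: [0.5, -0.1, 0.7]
gripper_width: 0.0
```

```bash
cat >> h.py <<'E'
def prel2():
    s=st(); a=np.radians(FR-65-16); u=np.array([np.cos(a),np.sin(a)]); t=np.array([-u[1],u[0]]); d=s['tcp_pos'][:2]-c
    print('r',(d@u).round(4),'t',(d@t).round(4),'tipz',(s['tcp_pos'][2]-.025).round(4),'Fr',(s['ft_force'][:2]@u).round(2),'u',u.round(3)); return s
E
python3 -c "
from h import *
prel2(); shot('side','v1',(160,80,400,290),3)"
```

```text
t 27.45 tcp [0.6151 0.1983 0.2654] x [-0.001 -0.    -1.   ] yaw_y 27.49 F [ 0.53 -0.06  0.67] w 0.0 q [ 0.13  0.55  1.   -0.    1.59 -0.35]
r 0.1387 t 0.0011 tipz 0.2404 Fr -0.3 u [-0.454  0.891]
```

View pics/v1.png

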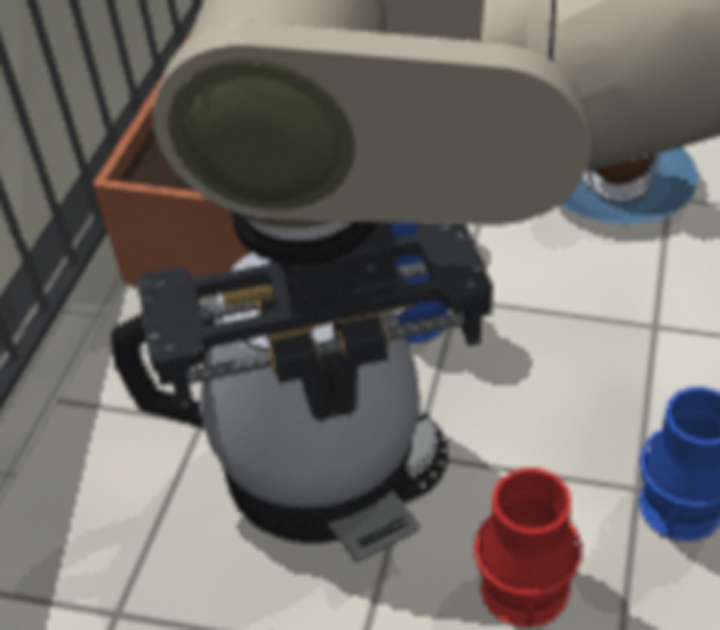

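```bash
python3 -c "
from h import *
s=st(); p=cam('side'); W=cloud(p); np.savez('v.npz',**p)
d=W-s['tcp_pos']
# points of gripper/arm: height profile vs tcp
with np.errstate(all='ignore'): m=(np.abs(d[...,0])<.14)&(np.abs(d[...,1])<.14)&(W[...,2]>.222)
q=d[m]; a=np.radians(117); u=np.array([np.cos(a),np.sin(a)]);t=np.array([-u[1],u[0]])
for z0 in np.arange(-.03,.3,.015):
    k=q[(q[:,2]>=z0)&(q[:,2]<z0+.015)]
    if len(k): print(round(z0,3),len(k),'u',np.percentile(k[:,:2]@u,[2,98]).round(3),'t',np.percentile(k[:,:2]@t,[2,98]).round(3),'y',np.percentile(k[:,1],[2,98]).round(3),'x',np.percentile(k[:,0],[2,98]).round(3))
"
```

```text
t 27.5 tcp [0.6151 0.1983 0.2655] x [-0.001 -0.    -1.   ] yaw_y 27.77 F [-0.49  0.57 -0.36] w 0.0004 q [ 0.13  0.55  1.   -0.    1.59 -0.36]
-0.03 50 u [0.009 0.012] t [-0.012  0.013] y [0.004 0.015] x [-0.017  0.006]
-0.015 93 u [0.002 0.013] t [-0.013  0.015] y [0.002 0.017] x [-0.018  0.007]
0.0 101 u [0.008 0.013] t [-0.015  0.017] y [0.001 0.017] x [-0.02   0.008]
0.015 61 u [-0.007  0.013] t [-0.011  0.011] y [-0.009  0.016] x [-0.015  0.004]
0.03 46 u [-0.005  0.037] t [-0.082  0.086] y [-0.016  0.07 ] x [-0.092  0.057]
0.045 684 u [-0.022  0.037] t [-0.081  0.082] y [-0.047  0.069] x [-0.089  0.061]
0.06 700 u [-0.015  0.037] t [-0.086  0.089] y [-0.014  0.072] x [-0.095  0.061]
0.075 1862 u [-0.027  0.036] t [-0.091  0.091] y [-0.055  0.068] x [-0.091  0.086]
0.09 248 u [0.019 0.026] t [-0.015  0.041] y [-0.001  0.029] x [-0.045  0.002]
0.105 68 u [0.021 0.036] t [-0.016  0.036] y [0.013 0.036] x [-0.048  0.005]
0.12 348 u [0.016 0.038] t [-0.033  0.041] y [0.    0.038] x [-0.05   0.021]
0.135 396 u [0.004 0.038] t [-0.035  0.026] y [0.01  0.038] x [-0.035  0.029]
0.15 60 u [0.026 0.041] t [-0.029  0.006] y [0.032 0.041] x [-0.024  0.014]
0.165 10 u [0.052 0.073] t [-0.028  0.03 ] y [0.051 0.059] x [-0.06   0.001]
0.18 797 u [0.049 0.096] t [-0.043  0.092] y [0.044 0.063] x [-0.126  0.016]
0.195 1006 u [0.045 0.1  ] t [-0.054  0.102] y [0.042 0.07 ] x [-0.136  0.028]
0.21 1514 u [-0.024  0.1  ] t [-0.057  0.102] y [-0.053  0.071] x [-0.136  0.032]
0.225 1769 u [-0.024  0.1  ] t [-0.057  0.101] y [-0.053  0.071] x [-0.135  0.032]
0.24 2401 u [-0.034  0.099] t [-0.052  0.111] y [-0.053  0.069] x [-0.137  0.035]
0.255 5348 u [-0.046  0.091] t [-0.038  0.119] y [-0.063  0.062] x [-0.132  0.025]
0.27 480 u [-0.051  0.067] t [-0.024  0.135] y [-0.056  0.059] x [-0.139  0.011]
```

Call:
{"fn": "step_arm", "kwargs": {"moves": [{"travel": [0, 0, -38], "twist": 0, "fingers": 0}, {"travel": [0, 0, -78], "twist": 0, "fingers": 0}, {"travel": [0, 0, -118], "twist": 0, "fingers": 0}, {"travel": [0, 0, -154], "twist": 0, "fingers": 0}, {"travel": [0, 0, -183], "twist": 0, "fingers": 0}]}}

```text
clock: 27.97
tcp_pos: [0.6141, 0.1981, 0.0799]
tcp_rot: [0.369, 0.603, -0.37, 0.602]
ft_force: [-0.3, -0.2, 0.9]
gripper_width: 0.0004
```

```bash
python3 -c "
from h import *
prel2(); shot('side','x1',(160,130,380,290),3.5)"
```

```text
t 27.97 tcp [0.6141 0.1981 0.0799] x [-0.003 -0.    -1.   ] yaw_y 26.93 F [-0.3  -0.24  0.91] w 0.0004 q [ 0.13  0.71  1.26  0.    1.18 -0.34]
r 0.139 t 0.002 tipz 0.0549 Fr -0.08 u [-0.454  0.891]
```

View pics/x1.png

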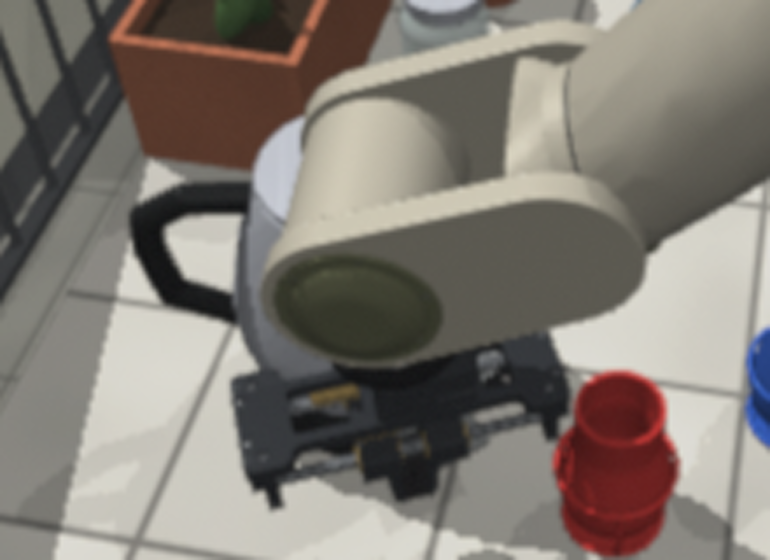

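Call:
{"fn": "step_arm", "kwargs": {"moves": [{"travel": [1.4, -2.7, 0], "twist": 0, "fingers": 0}, {"travel": [2.8, -5.4, 0], "twist": 0, "fingers": 0}, {"travel": [4, -8, 0], "twist": 0, "fingers": 0}, {"travel": [5, -10, 0], "twist": 0, "fingers": 0}, {"travel": [5.8, -11.4, 0], "twist": 0, "fingers": 0}]}}

```text
clock: 28.43
tcp_pos: [0.6218, 0.1865, 0.0848]
tcp_rot: [0.37, 0.602, -0.368, 0.604]
ft_force: [0.2, 0.5, -0.1]
gripper_width: 0.0006
```

```bash
python3 -c "
from h import *
prel2()"
```

```text
t 28.43 tcp [0.6218 0.1865 0.0848] x [ 0.003  0.    -1.   ] yaw_y 27.08 F [ 0.21  0.5  -0.09] w 0.0006 q [ 0.11  0.71  1.24 -0.    1.18 -0.36]
r 0.1252 t 0.0004 tipz 0.0598 Fr 0.35 u [-0.454  0.891]
```

Call:
{"fn": "step_arm", "kwargs": {"moves": [{"travel": [0.5, -1, 0], "twist": 0, "fingers": 0}, {"travel": [0.9, -1.8, -4], "twist": 0, "fingers": 0}, {"travel": [0.9, -1.8, -9], "twist": 0, "fingers": 0}, {"travel": [0.9, -1.8, -13], "twist": 0, "fingers": 0}, {"travel": [0.9, -1.8, -16], "twist": 0, "fingers": 0}]}}

```text
clock: 28.85
tcp_pos: [0.6216, 0.1852, 0.0661]
tcp_rot: [0.369, 0.604, -0.369, 0.603]
ft_force: [0.2, 0.7, -0.0]
gripper_width: 0.0003
```

```bash
python3 -c "
from h import *
prel2()"
```

```text
t 28.85 tcp [0.6216 0.1852 0.0661] x [-0.001 -0.    -1.   ] yaw_y 27.13 F [ 0.19  0.71 -0.03] w 0.0003 q [ 0.11  0.73  1.26  0.    1.15 -0.37]
r 0.124 t 0.0013 tipz 0.0411 Fr 0.54 u [-0.454  0.891]
```

Now press down in small steps.

Call:
{"fn": "step_arm", "kwargs": {"moves": [{"travel": [0, 0, -1.5], "twist": 0, "fingers": 0}, {"travel": [0, 0, -3], "twist": 0, "fingers": 0}, {"travel": [0, 0, -4.5], "twist": 0, "fingers": 0}, {"travel": [0, 0, -6], "twist": 0, "fingers": 0}, {"travel": [0, 0, -7], "twist": 0, "fingers": 0}]}}

```text
clock: 29.27
tcp_pos: [0.6219, 0.1852, 0.0599]
tcp_rot: [0.369, 0.603, -0.369, 0.603]
ft_force: [0.1, 0.9, 2.2]
gripper_width: 0.0005
```

```bash
python3 -c "
from h import *
prel2()"
```

```text
t 29.27 tcp [0.6219 0.1852 0.0599] x [ 0.  0. -1.] yaw_y 27.13 F [0.05 0.95 2.23] w 0.0005 q [ 0.11  0.74  1.26  0.    1.14 -0.37]
r 0.124 t 0.001 tipz 0.0349 Fr 0.82 u [-0.454  0.891]
```

Call:
{"fn": "step_arm", "kwargs": {"moves": [{"travel": [0, 0, -2], "twist": 0, "fingers": 0}, {"travel": [0, 0, -4], "twist": 0, "fingers": 0}, {"travel": [0, 0, -6], "twist": 0, "fingers": 0}, {"travel": [0, 0, -8], "twist": 0, "fingers": 0}, {"travel": [0, 0, -9], "twist": 0, "fingers": 0}]}}

```text
clock: 29.68
tcp_pos: [0.6219, 0.1851, 0.0507]
tcp_rot: [0.369, 0.603, -0.369, 0.603]
ft_force: [-0.2, 1.5, 1.6]
gripper_width: 0.0
```

```bash
python3 -c "
from h import *
prel2(); shot('side','y1',(220,200,330,290),7)"
```

```text
t 29.68 tcp [0.6219 0.1851 0.0507] x [-0.  0. -1.] yaw_y 27.12 F [-0.18  1.5   1.57] w 0.0 q [ 0.11  0.75  1.27  0.    1.12 -0.37]
r 0.1239 t 0.001 tipz 0.0257 Fr 1.42 u [-0.454  0.891]
```

View pics/y1.png

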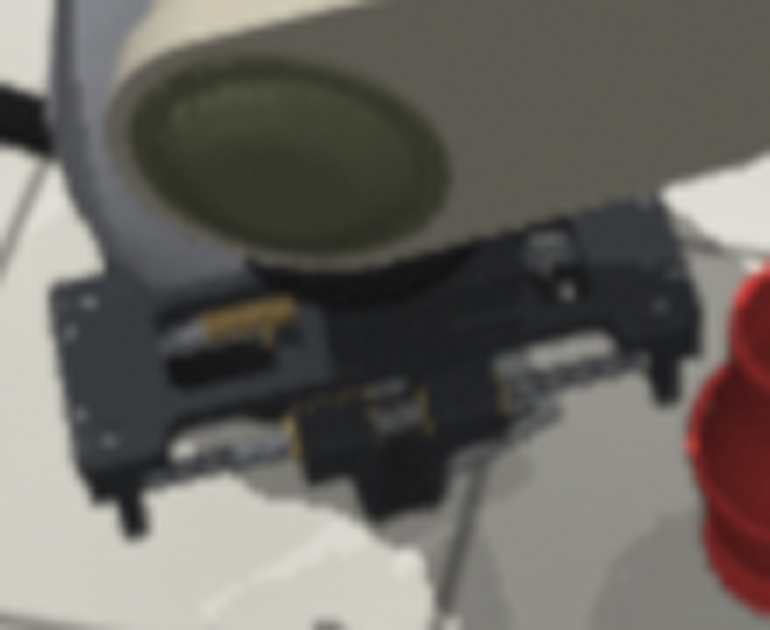

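Call:
{"fn": "step_arm", "kwargs": {"moves": [{"travel": [0, 0, -1], "twist": 0, "fingers": 0}, {"travel": [0, 0, -2], "twist": 0, "fingers": 0}, {"travel": [0, 0, -3], "twist": 0, "fingers": 0}, {"travel": [0, 0, -4], "twist": 0, "fingers": 0}, {"travel": [0, 0, -4], "twist": 0, "fingers": 0}]}}

```text
clock: 30.15
tcp_pos: [0.6222, 0.1851, 0.0484]
tcp_rot: [0.369, 0.603, -0.368, 0.604]
ft_force: [-3.6, 0.5, 12.5]
gripper_width: 0.0002
```

```bash
python3 -c "
from h import *
prel2()"
```

```text
t 30.15 tcp [0.6222 0.1851 0.0484] x [ 0.002 -0.    -1.   ] yaw_y 27.13 F [-3.63  0.45 12.46] w 0.0002 q [ 0.11  0.76  1.27 -0.    1.11 -0.37]
r 0.1237 t 0.0007 tipz 0.0234 Fr 2.05 u [-0.454  0.891]
```

Call:
{"fn": "step_arm", "kwargs": {"moves": [{"travel": [0, 0, 4], "twist": 0, "fingers": 0}, {"travel": [-2, 4, 14], "twist": 0, "fingers": 0}, {"travel": [-6, 11, 40], "twist": 0, "fingers": 0}, {"travel": [-7, 14, 78], "twist": 0, "fingers": 0}, {"travel": [-8, 15, 118], "twist": 0, "fingers": 0}]}}

```text
clock: 30.57
tcp_pos: [0.6129, 0.2006, 0.1656]
tcp_rot: [0.368, 0.604, -0.369, 0.603]
ft_force: [1.5, 1.4, 0.4]
gripper_width: 0.0009
```

Call:
{"fn": "step_arm", "kwargs": {"moves": [{"travel": [0, 0, 38], "twist": 0, "fingers": 0}, {"travel": [-5, 0, 76], "twist": 0, "fingers": 0}, {"travel": [-25, 0, 105], "twist": 0, "fingers": 0}, {"travel": [-60, 0, 120], "twist": 0, "fingers": 0}, {"travel": [-98, 0, 125], "twist": 0, "fingers": 0}]}}

```text
clock: 30.98
tcp_pos: [0.5156, 0.2, 0.2927]
tcp_rot: [0.37, 0.602, -0.368, 0.605]
ft_force: [0.3, 0.4, 0.5]
gripper_width: 0.0005
```

Call:
{"fn": "step_arm", "kwargs": {"moves": [{"travel": [-35, 10, 0], "twist": 0, "fingers": 0}, {"travel": [-70, 20, 0], "twist": 0, "fingers": 0}, {"travel": [-105, 30, 0], "twist": 0, "fingers": 0}, {"travel": [-120, 30, 0], "twist": 0, "fingers": 0}, {"travel": [-120, 30, 0], "twist": 0, "fingers": 0}]}}

```text
clock: 31.4
tcp_pos: [0.3928, 0.2306, 0.2909]
tcp_rot: [0.368, 0.604, -0.368, 0.604]
ft_force: [1.2, -0.6, 1.1]
gripper_width: 0.0004
```

```bash
python3 -c "
from h import *
s=st(); p=cam('side'); a=p['img']; cv2.imwrite('pics/z1.png',a); cv2.imwrite('pics/z1c.png',cv2.resize(a[120:290,180:400],None,fx=3.5,fy=3.5,interpolation=cv2.INTER_CUBIC))
W=cloud(p); pp=W-np.array([*c,0]); rr=pp[...,:2]@u_; tt=pp[...,:2]@t_; z=W[...,2]
with np.errstate(all='ignore'): m=(rr>.095)&(rr<.13)&(np.abs(tt)<.03)&(z>.006)&(z<.06)
A=np.c_[rr[m],np.ones(m.sum())]; print('paddle slope',np.linalg.lstsq(A,z[m],rcond=None)[0],np.percentile(z[m],[5,50,95]))
q=W[(np.hypot(W[...,0]-.47,W[...,1]+.34)<.045)&(W[...,2]>.112)&(W[...,2]<.1275)]; print(fitc(q,.028) if len(q)>9 else '')
p=cam('top'); cv2.imwrite('pics/z2.png',p['img']); cv2.imwrite('pics/z2c.png',cv2.resize(p['img'][150:220,230:330],None,fx=7,fy=7,interpolation=cv2.INTER_CUBIC))"
```

```text
t 31.4 tcp [0.3928 0.2306 0.2909] x [ 0.  0. -1.] yaw_y 27.25 F [ 1.19 -0.58  1.14] w 0.0004 q [ 0.27  0.19  1.49 -0.    1.46 -0.21]
paddle slope [-0.24107594  0.0506584 ] [0.01982376 0.02443103 0.02813026]
(array([ 0.4683, -0.3397]), 170, 0.002)
```

View pics/z1.png

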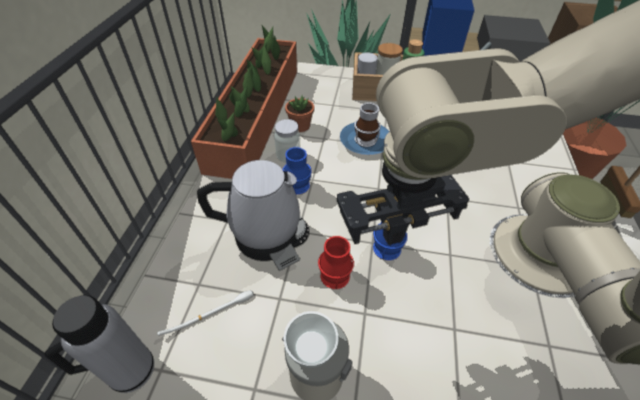

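View pics/z2.png

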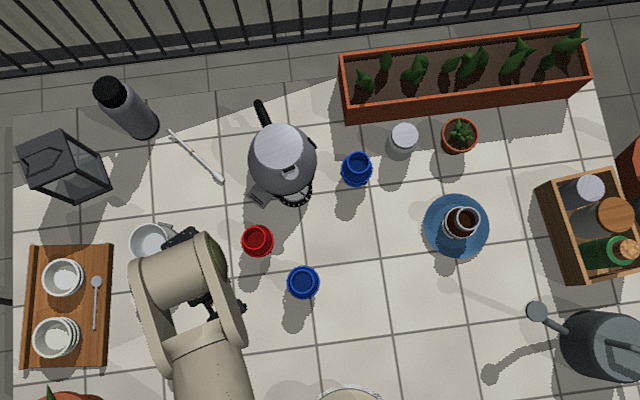

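View pics/z2c.png

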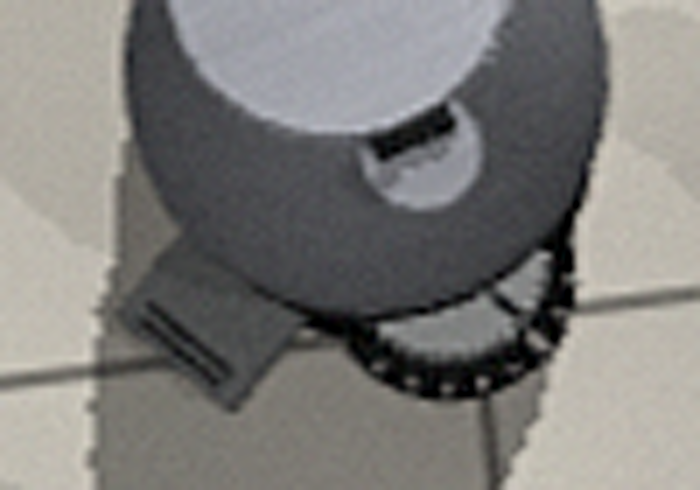

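View pics/z1c.png

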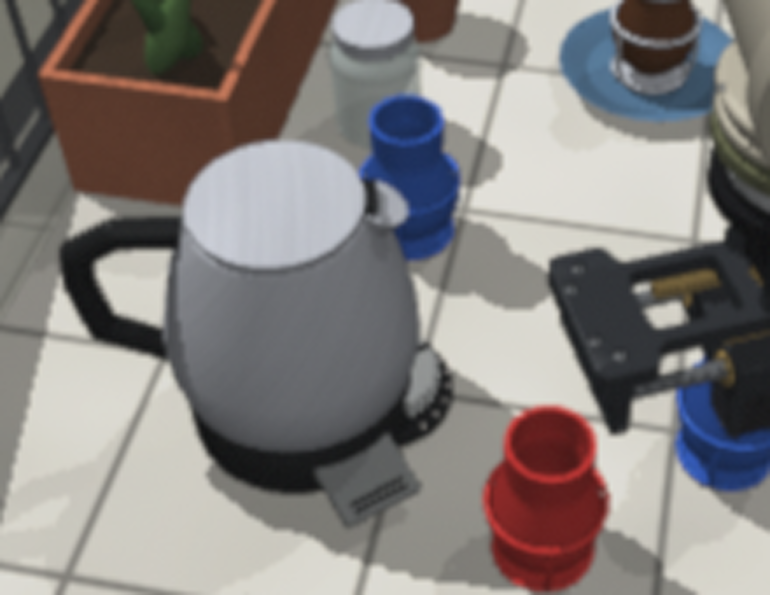

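```bash
python3 -c "
from h import *
print(ctrl.sign_off())"
```

```text
the job is handed in; nothing more can be done
None
```

The job is handed in at 31.5 s of the 72 s, and my last checks agree with all four steps. No verdict was reported.

**What I did**
1. I took the brown gourd by its collar and set it on the saucer.
2. I pushed the lid shut with closed fingers until it stopped, at about 14 N.
3. I turned the wheel using the gourd as a tool. The moves allow no tilt, and by the given sizes the upright gripper could not reach the wheel past the kettle's bulge. I picked the gourd up again and rolled the wheel with its foot, pressing about 3 N. That took two effective strokes, after a first light one slipped. Then I put the gourd back on the saucer. So it left the saucer once between steps 2 and 4, always upright.
4. I pressed the outer corner of the paddle with closed fingers until it stopped, at about 12.5 N.

**Last checks**
- **Gourd:** it stands upright, about 2 mm from the saucer's centre. The saucer did not visibly move.
- **Lid:** it is flat, with its top at 208.5 mm. That was measured right after closing, and it still looks shut in the last pictures.
- **Wheel:** the pointer lines up with the long mark in the top view. My side-view estimate read about 1.43 rad, a little below 1.5, but nearer to that click than to 1.2 or 1.8.
- **Paddle:** it turned about 0.37 rad by the depth picture. That is a little under the full 0.4 but above the 0.32 needed, and it was against its stop when I let go.
- **Bystanders and look-alikes:** none visibly moved; I did not measure them. The arm ended clear of everything.

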